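Put the pool balls back on the ball rail and clamp the keeper

TASK

Put all the pool balls from the felt back on the ball rail next to the black one: loosen the red clamp knob, slide the keeper back to make room, and lay every ball on the two rods in any order. Then slide the keeper up so that the whole row is held snugly together against the fixed end, without gaps, turn the knob fully tight again, and leave everything else on the counter where it is.

Things in the scene. Friction and masses are not known exactly. Their poses are not given: they have to be found in the camera images.
- rack: Ball rail, fixed to the counter: dark oak plinth 570 mm long (y), in two steps: 130 mm deep (x) up to 12 mm high, 80 mm deep up to 30 mm, with an upright cheek, 80 x 12 mm, at each end (120 mm high at +y, 95 mm at -y) and two steel rods between them. Origin: centre of the underside; x away from the robot, y along the rods to the fixed end, z up. It stands turned by up to 0.14 rad.
- rail_end (a point): Point on the inner, green-felt side of the fixed end cheek, in line with the centres of balls on the rods (rack frame 0, +265 mm, 102 mm; axes as the rack's). The row of balls starts here and runs towards the keeper, -y.
- keeper_face (a point): Middle of the keeper's upright pressing face (70 mm wide, from 61 to 123 mm above the counter), in line with the centres of balls on the rods; axes as the rack's. The keeper is a grey carriage on the rods, 110 mm long from this face towards -y of the rack, its top 90 mm above the counter, carrying the red clamp knob.
- carriage (a joint): Slide of the keeper along the rods, m, 0 to 0.360, growing away from the fixed end. Clear length between fixed end and keeper face = 60 mm + this value. It slides with about 2 N when the knob is loose and is held against 40 N when tight; it can be pushed, or slid by the gripped knob. Balls in the way roll along with some 1 N each; pushed hard or fast, one can ride up.
- knob (a joint): Clamp knob of the keeper, vertical axis: 0 = fully tight (stop), 1.6 rad = fully loose (stop). Loosens anticlockwise seen from above, tightens clockwise. The screw begins to bite at 0.8 rad and grips harder and harder towards 0; above 0.8 the keeper slides freely. Takes up to 0.25 N m; stays where it is left.
- knob_grip (a point): Centre of the knob's red T-bar, on the knob's axis: bar 60 mm long, 16 mm thick, 26 mm high, its middle 126 mm above the counter, 72 mm behind the keeper's face (-y of the rack). Seen from above the bar points at (knob value + 0.771) rad from the rack's x axis: along the rods half way. Site axes: the rack's, turned by the knob value.
- ball_black_center (a point): Centre of the black pool ball, 57.2 mm in diameter, 170 g. It already lies on the rods, against the fixed end. Its axes turn as it rolls.
- place1 (a point): Where the centre of the ball next to the black one lies in a tight row: 57.2 mm from the black ball's, in the rack frame at x = 0, 102 mm above the counter. Axes as the rack's. The two rods are 10 mm in diameter, their axes 75 mm above the counter and 40 mm apart (x = +-20 mm); between and below them runs a flat aluminium clamp strip, its top at 66 mm.
- place2 (a point): The same for the ball number 2 after the black one, 114.4 mm from the black ball's centre towards the keeper side; may lie under the keeper before it is slid back.
- place3 (a point): The same for the ball number 3 after the black one, 171.6 mm from the black ball's centre towards the keeper side; may lie under the keeper before it is slid back.
- place4 (a point): The same for the ball number 4 after the black one, 228.8 mm from the black ball's centre towards the keeper side; may lie under the keeper before it is slid back.
- place5 (a point): The same for the ball number 5 after the black one, 286.0 mm from the black ball's centre towards the keeper side; may lie under the keeper before it is slid back.
- place6 (a point): The same for the ball number 6 after the black one, 343.2 mm from the black ball's centre towards the keeper side; may lie under the keeper before it is slid back.
- ball_yellow_center (a point): Centre of the pool ball, plain yellow with small white spots, 57.2 mm in diameter, 170 g; lies on the felt in front of the ball rail. The felt lies inside a wooden rim 35 mm high (inner faces at world x = 0.40 and 0.87, y = -0.50 and 0.50, corners cut off by 120 mm at 45 degrees), so a knocked ball rolls, but stays inside. It may be absent (None). Its axes turn as it rolls.
- ball_blue_center (a point): Centre of the pool ball, plain dark blue with small white spots, 57.2 mm in diameter, 170 g; lies on the felt in front of the ball rail. The felt lies inside a wooden rim 35 mm high (inner faces at world x = 0.40 and 0.87, y = -0.50 and 0.50, corners cut off by 120 mm at 45 degrees), so a knocked ball rolls, but stays inside. It may be absent (None). Its axes turn as it rolls.
- ball_red_center (a point): Centre of the pool ball, plain red with small white spots, 57.2 mm in diameter, 170 g; lies on the felt in front of the ball rail. The felt lies inside a wooden rim 35 mm high (inner faces at world x = 0.40 and 0.87, y = -0.50 and 0.50, corners cut off by 120 mm at 45 degrees), so a knocked ball rolls, but stays inside. It may be absent (None). Its axes turn as it rolls.
- ball_green_center (a point): Centre of the pool ball, white with a broad dark-green stripe with small white spots, 57.2 mm in diameter, 170 g; lies on the felt in front of the ball rail. The felt lies inside a wooden rim 35 mm high (inner faces at world x = 0.40 and 0.87, y = -0.50 and 0.50, corners cut off by 120 mm at 45 degrees), so a knocked ball rolls, but stays inside. It may be absent (None). Its axes turn as it rolls.
- ball_orange_center (a point): Centre of the pool ball, white with a broad orange stripe with small white spots, 57.2 mm in diameter, 170 g; lies on the felt in front of the ball rail. The felt lies inside a wooden rim 35 mm high (inner faces at world x = 0.40 and 0.87, y = -0.50 and 0.50, corners cut off by 120 mm at 45 degrees), so a knocked ball rolls, but stays inside. It may be absent (None). Its axes turn as it rolls.
- ball_purple_center (a point): Centre of the pool ball, plain purple with small white spots, 57.2 mm in diameter, 170 g; lies on the felt in front of the ball rail. The felt lies inside a wooden rim 35 mm high (inner faces at world x = 0.40 and 0.87, y = -0.50 and 0.50, corners cut off by 120 mm at 45 degrees), so a knocked ball rolls, but stays inside. It may be absent (None). Its axes turn as it rolls.
- chalk_jar: Squat green glass jar, 68 mm diameter, 75 mm high, standing among the balls. Origin: centre of its underside. Leave it alone.
- mug: White mug, 84 mm diameter, 95 mm high, handle at +y. Origin: centre of its underside. Leave it alone.
- cleaner: Blue bottle of ball cleaner, 68 mm diameter, 160 mm high. Origin: centre of its underside. Leave it alone.
- dart_case: Black flat dart case, 170 x 80 x 32 mm. Origin: centre of its underside. Leave it alone.
Not all that is in view belongs to the job. Leave any pink look-alike of the part that bears ball_green_center alone.

How it is judged:
By the outcome, as a careful person would: the job done as asked, in the order asked, and still so for the second after the job is handed in, with the robot touching nothing.
Of ball_yellow, ball_blue, ball_red, ball_green, ball_orange, ball_purple only 4 to 6 are there at a start; the rules pass over those that are not, and their reading is None.
At some moment in a run one of ball_yellow, ball_blue, ball_red, ball_green, ball_orange, ball_purple may be knocked a few centimetres aside while the robot is not near it.
Once in a run the grip may slacken for a moment while it holds something.
It also fails if it takes over 210 s, if anything falls off the work surface, if the arm or the gripper's body presses on something with over 40 N, if the wrist force passes 120 N, or if a joint passes its speed limit or range.

ROBOT

A 7-joint arm with a two-finger parallel gripper is mounted at the origin on the work surface. World frame = base frame: x ahead of the robot, y to its left, z up, the work surface at z = 0. Lengths are in m, angles in rad, forces in N, time in s.
With the tool pointing down it reaches from about 0.425 to 0.925 m from the base axis. Payload 6.8 kg.
Tool frame: the origin (TCP) lies midway between the tips of the shut fingers; the grasp point (between the pads) lies 19 mm behind it; z points along the fingers, x is the direction in which the jaws open and shut, and the axes are right-handed (so a half turn about z gives the same grasp; the last joint's range is limited). The gripper opens to 88 mm and grips with 3 to 60 N. Pads are 20 mm wide; open, the fingers measure 115 mm over their backs; the gripper's body (75 mm by 178 mm) begins 61 mm behind the grasp point.
Start: joints at [-1.29, 0.477, 0.022, 1.555, -0.011, 1.109, -0.083], TCP at [0.256, 0.625, 0.223] pointing down, gripper open.
Joint ranges: [-2.96, 2.96], [-0.34, 2.1], [-1.41, 1.46], [0.24, 2.44], [-1.37, 4.51], [0.17, 1.92], [-2.96, 2.96]. Speed limits (rad/s): [2.39, 2.39, 3.14, 3.14, 3.14, 3.14, 3.14].

INTERFACE

Orientations are given as a unit quaternion [x, y, z, w].
In Python, from station import monitor, read_camera, camera_info, close_job gives the robot as it stands. The module is installed in compiled form; this text tells all that it offers.
- The arm moves only by the tool arm_command, never from a script. Its arguments are lists of equal length, an entry for each row: "offset": the shift along the tool's x, y, z in m, a list of three; "yaw": the turn about the tool's z in rad; "fingers": the finger opening in m, from 0 to 0.0878. A call has 1 to 20 rows; each row shifts and turns the pose as measured when the row begins, along the tool's axes as they then stand; what a row does not reach is not made up. A row lasts 1/10 s, in which the tool goes at most 50 mm and 8.59 degrees, less where a joint would pass 70% of its speed; a pose out of reach is approached as far as the arm can. A call with a gripper value outside its range is refused whole. The fingers move at their own pace and stop on an object; the grip force is fixed at half the most. Time passes only in rows, so rows that do not move let the fingers close. It gives the time, the measured TCP pose, the force and the opening at its end, in the units of the state.
- monitor.read_state(): the state, without advancing time (a new reading comes with each control period).
- read_camera(name): name is "scene" or "side" or "wrist"; returns the picture (420x560x3 uint8, red, green, blue); there is no depth.
- camera_info(name): a dict with "vertical_fov" (degrees; the focal length in pixels is half the picture's height over the tangent of half this angle, whatever the lens; pixels are square), "cx", "cy" (the principal point, pixels), "R" (3x3) and "t" (3): a world point X has camera coordinates R X + t; the wrist camera has in their place "mount" (4x4, takes a point from camera to tool coordinates, whose origin is the TCP and whose axes are the tool frame's). Camera axes: x right, y down, z forward; pixel columns grow to the right and rows downward; lengths in m; the calibration is good to about 2 mm. A picture is of the moment at which its call begins: read the wrist's pose just before it. camera_info takes no time and is no camera call.
- close_job(): hands the job in, once; it reports no verdict.
The state is a dict: "t": time; "q": joint angles; "joint_velocities": joint speeds; "joint_torque": joint torques, N m; "ee_pos": TCP position; "tcp_rot": TCP orientation; "contact_force": force on the tool from outside, world axes, zero at the start; "ft_torque": the same for the moment, N m; "width": finger opening in m.
Only numpy, scipy, OpenCV 4.12 (cv2) and the standard library are available. Lean on these libraries where they do the work, as an engineer would, in place of code of your own. Each camera call takes 0.05 s, during which the arm holds its last target. There are 200 camera calls.

## Working session

There is one attempt and no reset: what is moved stays moved. The work goes in short steps, Python scripts to look and compute and a tool call to move; the robot and the scene stay as the last step left them, time stands still between calls to the robot, and variables do not carry over. Pictures are saved under pics/ and viewed, about 12 in all and at most 16, crops included, and the job is handed in when it is done.

Besides the shell and the picture viewer there is one more tool, called after "Emit:" by a JSON object that holds its "fn" and its "kwargs". arm_command: Moves the arm, as the interface text tells. Its arguments: {"type":"object","properties":{"offset":{"type":"array"},"yaw":{"type":"array"},"fingers":{"type":"array"}},"required":["offset","yaw","fingers"]}

```bash
mkdir -p pics; ls; python3 - <<'E'
from station import monitor, read_camera, camera_info
import cv2, numpy as np
for n in ["scene","side","wrist"]:
    im=read_camera(n); cv2.imwrite(f"pics/{n}0.png",im[:,:,::-1]); print(n,camera_info(n))
print(monitor.read_state())
E
```

```text
pics
scene {'vertical_fov': 44.717170861277864, 'cx': 275.8799403379401, 'cy': 215.70785955910125, 'R': array([[-0.60106004,  0.79913313,  0.01063351],
       [ 0.44689778,  0.34710079, -0.82450192],
       [-0.6625777 , -0.49082306, -0.56575924]]), 't': array([ 0.28711157, -0.11965219,  1.74298655])}
side {'vertical_fov': 51.06999465980113, 'cx': 283.08898615796227, 'cy': 211.52405096987394, 'R': array([[ 0.97144682, -0.23715677, -0.00690899],
       [-0.16906918, -0.67152769, -0.72143342],
       [ 0.16645324,  0.7020023 , -0.69244934]]), 't': array([-0.48671413,  0.17148016,  1.10760947])}
wrist {'vertical_fov': 66.48526170191498, 'cx': 281.0078827546078, 'cy': 207.60112182434446, 'mount': array([[ 9.99999582e-01,  9.13248007e-04,  3.38736932e-05,
         3.93116040e-04],
       [-8.83010527e-04,  9.56009586e-01,  2.93334095e-01,
        -8.15304917e-02],
       [ 2.35503202e-04, -2.93334003e-01,  9.56009993e-01,
        -1.62997708e-01],
       [ 0.00000000e+00,  0.00000000e+00,  0.00000000e+00,
         1.00000000e+00]])}
{'t': 0.15, 'q': array([-1.29009268,  0.47761599,  0.0223621 ,  1.55612639, -0.01155939,
        1.10926413, -0.08308559]), 'joint_velocities': array([-0.00244767, -0.00336963,  0.00077235, -0.003175  , -0.00094502,
       -0.00034257,  0.00016198]), 'joint_torque': array([ 2.63850634e-03, -5.83292413e+01,  1.53646655e+00, -2.72878057e+01,
       -5.42781490e-02,  1.43800612e-02,  9.13178883e-05]), 'ee_pos': array([0.25571873, 0.62424463, 0.22194283]), 'tcp_rot': array([ 8.30387718e-01,  5.57185628e-01, -5.22399746e-04,  3.75808988e-04]), 'contact_force': array([ 0.34505698,  0.33333167, -0.21141145]), 'ft_torque': array([-0.02789924,  0.02614364,  0.03105097]), 'width': 0.08808073292821778}
```

View pics/scene0.png

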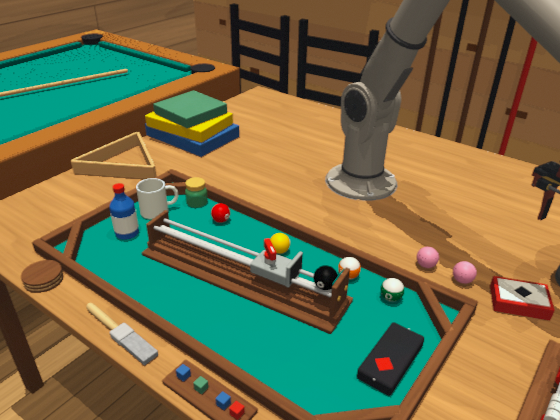

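View pics/side0.png

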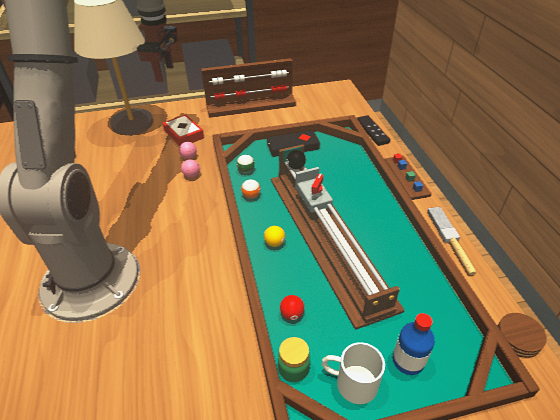

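The two views show four balls: red at scene (221,212) and side (292,308), yellow at (280,243) and (274,237), orange at (349,267) and (251,188), green at (393,290) and (246,163). The black ball is at (325,277) and (297,158), the knob at (269,250) and (317,185). The pink balls are decoys. Next I triangulate.

```bash
cat > h.py <<'E'
from station import monitor, read_camera, camera_info, close_job
import cv2, numpy as np
from scipy.spatial.transform import Rotation as Ro
def cam(n,st=None):
    c=camera_info(n); f=210/np.tan(np.radians(c['vertical_fov']/2))
    K=np.array([[f,0,c['cx']],[0,f,c['cy']],[0,0,1]])
    if n=='wrist':
        T=np.eye(4);T[:3,:3]=Ro.from_quat(st['tcp_rot']).as_matrix();T[:3,3]=st['ee_pos']
        M=np.linalg.inv(T@c['mount']); return K,M[:3,:3],M[:3,3]
    return K,np.array(c['R']),np.array(c['t'])
def ray(C,uv):
    K,R,t=C; d=R.T@np.linalg.solve(K,[uv[0],uv[1],1.]); return -R.T@t,d/np.linalg.norm(d)
def onz(C,uv,z):
    o,d=ray(C,uv); return o+d*(z-o[2])/d[2]
def proj(C,X):
    K,R,t=C; p=K@(R@np.asarray(X)+t); return p[:2]/p[2]
def tri(rs):
    A=sum(np.eye(3)-np.outer(d,d) for o,d in rs); b=sum((np.eye(3)-np.outer(d,d))@o for o,d in rs); return np.linalg.solve(A,b)
def snap(n,name=None):
    st=monitor.read_state(); im=read_camera(n)
    if name: cv2.imwrite(f"pics/{name}.png",im[:,:,::-1])
    return im,cam(n,st),st
HSV=dict(yellow=((22,140,110),(33,255,255)),red=((0,170,70),(4,255,255)),red2=((174,150,70),(180,255,255)),orange=((6,170,130),(19,255,255)),black=((0,0,0),(180,255,45)))
def blobs(im,lo,hi,amin=25):
    m=cv2.inRange(cv2.cvtColor(im,cv2.COLOR_RGB2HSV),lo,hi)
    n,l,s,c=cv2.connectedComponentsWithStats(m)
    return [(s[i,4],c[i].round(1),s[i,:4]) for i in range(1,n) if s[i,4]>=amin]
def tolocal(dx,st):
    return Ro.from_quat(st['tcp_rot']).inv().apply(dx)
E
python3 - <<'E'
from h import *
S,D=cam('scene'),cam('side')
P=dict(red=((221,212),(292,308)),yellow=((280,243),(274.5,237)),orange=((349,267),(251,188)),green=((393,290),(246,163)),black=((325,277),(297,158)),knob=((269.5,250),(317,185)))
for k,(a,b) in P.items():
    z=.0286
    if k=='black': z=.102
    if k=='knob': z=.126
    print(k,tri([ray(S,a),ray(D,b)]).round(3),onz(S,a,z).round(3),onz(D,b,z).round(3))
for n in ['scene0','side0']:
    im=cv2.imread(f'pics/{n}.png')[:,:,::-1].copy()
    for k in ['yellow','red','red2','orange']: print(n,k,blobs(im,*HSV[k]))
E
```

```text
red [ 0.465 -0.219  0.027] [ 0.464 -0.216  0.029] [ 0.468 -0.223  0.029]
yellow [0.477 0.01  0.025] [0.478 0.014 0.029] [0.478 0.003 0.029]
orange [0.454 0.216 0.03 ] [0.45  0.216 0.029] [0.455 0.215 0.029]
green [0.461 0.344 0.027] [0.46  0.346 0.029] [0.462 0.339 0.029]
black [0.599 0.229 0.104] [0.595 0.229 0.102] [0.6   0.23  0.102]
knob [0.614 0.08  0.12 ] [0.618 0.085 0.126] [0.612 0.071 0.126]
scene0 yellow [(np.int32(1216), array([190.1, 126. ]), array([145, 111,  88,  31], dtype=int32)), (np.int32(140), array([194.5, 181.9]), array([186, 178,  18,   9], dtype=int32)), (np.int32(276), array([280.2, 241.9]), array([271, 233,  19,  20], dtype=int32))]
scene0 red [(np.int32(673), array([517.9,  95.4]), array([499,  38,  38, 117], dtype=int32)), (np.int32(81), array([118.2, 187.9]), array([113, 184,  11,   9], dtype=int32)), (np.int32(229), array([219.8, 211.5]), array([212, 203,  18,  19], dtype=int32)), (np.int32(155), array([269. , 250.1]), array([264, 238,  12,  22], dtype=int32)), (np.int32(951), array([519.3, 304.8]), array([490, 277,  64,  43], dtype=int32)), (np.int32(191
[... 1974 characters left out ...]
383.7]), array([ 18, 378,   8,  13], dtype=int32)), (np.int32(62), array([ 38.9, 390.5]), array([ 32, 379,  12,  24], dtype=int32)), (np.int32(97), array([551.2, 396.7]), array([542, 388,  18,  19], dtype=int32)), (np.int32(50), array([ 15.7, 400.2]), array([  9, 392,  13,  16], dtype=int32)), (np.int32(63), array([ 35.2, 410.3]), array([ 29, 402,  12,  18], dtype=int32)), (np.int32(149), array([549.8, 413.1]), array([537, 403,  23,  17], dtype=int32)), (np.int32(81), array([506. , 412.5]), array([494, 405,  25,  15], dtype=int32)), (np.int32(57), array([ 14. , 416.1]), array([  5, 410,  19,  10], dtype=int32)), (np.int32(36), array([487.2, 414. ]), array([480, 410,  15,   8], dtype=int32))]
```

```bash
python3 - <<'E'
import cv2,numpy as np
a=cv2.resize(cv2.imread('pics/scene0.png')[190:340,130:370],(800,500),interpolation=cv2.INTER_CUBIC)
cv2.imwrite('pics/c1.png',a)
E
```

```text
(no output)
```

View pics/c1.png

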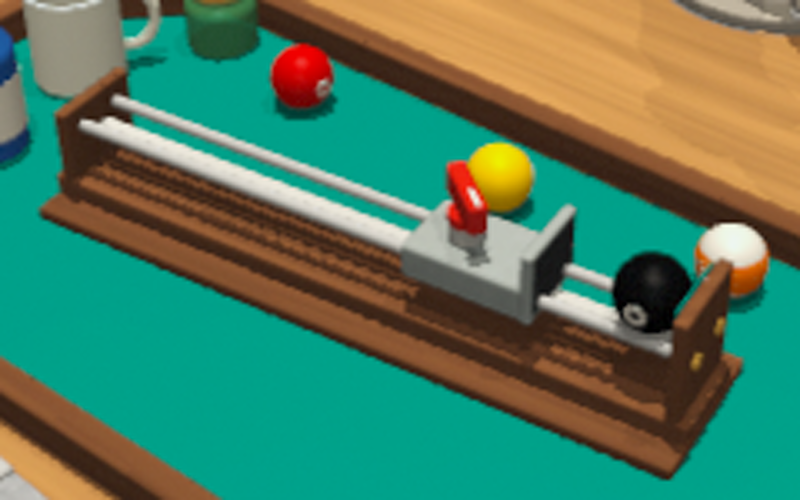

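```bash
python3 - <<'E'
from h import *
S,D=cam('scene'),cam('side')
f=lambda u,v:(u/3.3333+130,v/3.3333+190)
for p,z in [((730,262),.12),((678,312),.12),((127,70),.095),((60,112),.095),((42,212),.012),((668,476),.012),((740,362),.012)]: print(p,onz(S,f(*p),z).round(3))
E
```

```text
(730, 262) [0.554 0.267 0.12 ]
(678, 312) [0.62  0.266 0.12 ]
(127, 70) [ 0.621 -0.266  0.095]
(60, 112) [ 0.695 -0.264  0.095]
(42, 212) [ 0.726 -0.266  0.012]
(668, 476) [0.658 0.29  0.012]
(740, 362) [0.532 0.274 0.012]
```

Emit:
{"fn": "arm_command", "kwargs": {"offset": [[-0.025,0.036,-0.003],[-0.025,0.036,-0.003],[-0.025,0.036,-0.003],[-0.025,0.036,-0.003],[-0.025,0.036,-0.003],[-0.025,0.036,-0.003],[-0.025,0.036,-0.003],[-0.025,0.036,-0.003],[-0.025,0.036,-0.003],[-0.025,0.036,-0.003],[-0.025,0.036,-0.003],[-0.025,0.036,-0.003],[-0.025,0.036,-0.003],[-0.025,0.036,-0.003],[-0.025,0.036,-0.003],[0,0,0],[0,0,0]], "yaw": [0,0,0,0,0,0,0,0,0,0,0,0,0,0,0,0,0], "fingers": [0.08,0.08,0.08,0.08,0.08,0.08,0.08,0.08,0.08,0.08,0.08,0.08,0.08,0.08,0.08,0.08,0.08]}}

```text
t: 1.85
ee_pos: [0.6241, 0.0505, 0.2635]
tcp_rot: [0.829, 0.559, -0.004, 0.001]
contact_force: [0.1, 0.4, 0.3]
width: 0.0798
```

Emit:
{"fn": "arm_command", "kwargs": {"offset": [[0,0,0],[0,0,0],[0,0,0],[0,0,0],[0,0,0],[0,0,0],[0,0,0],[0,0,0],[0,0,0],[0,0,0],[0,0,0],[0,0,0],[0,0,0],[0,0,0],[0,0,0]], "yaw": [0.14,0.14,0.14,0.14,0.14,0.14,0.14,0.14,0.14,0.14,0.14,0.14,0.14,0.03,0], "fingers": [0.06,0.06,0.06,0.06,0.06,0.06,0.06,0.06,0.06,0.06,0.06,0.06,0.06,0.06,0.06]}}

```text
t: 3.35
ee_pos: [0.6115, 0.077, 0.2579]
tcp_rot: [0.938, -0.347, -0.011, 0.002]
contact_force: [-0.2, 0.1, -0.2]
width: 0.0601
```

```bash
python3 - <<'E'
from h import *
im,C,st=snap('wrist','w1')
a=Ro.from_quat(st['tcp_rot']).as_matrix(); print(st['t'],st['ee_pos'],np.arctan2(a[1,0],a[0,0]),a[:,2],st['q'])
for k in ['yellow','red','orange']: print(k,[(b,onz(C,b[1],.126 if k=='red' else .0286).round(4)) for b in blobs(im,*HSV[k])])
E
```

```text
3.35 [0.61147242 0.07697011 0.25792808] -0.709373541161851 [-0.02103598  0.00444185 -0.99976885] [-0.72292275  0.42179689  0.6861028   1.6806151  -0.29294361  1.16422922
 -0.66627018]
yellow [((np.int32(938), array([242.6, 278.6]), array([226, 262,  36,  34], dtype=int32)), array([0.4727, 0.0044, 0.0286]))]
red [((np.int32(841), array([285. , 196.5]), array([274, 163,  24,  63], dtype=int32)), array([0.612 , 0.0767, 0.126 ])), ((np.int32(47), array([272.4, 189.3]), array([270, 182,   5,  15], dtype=int32)), array([0.6075, 0.0898, 0.126 ])), ((np.int32(1042), array([339.4, 380.8]), array([321, 360,  36,  39], dtype=int32)), array([ 0.5165, -0.1329,  0.126 ]))]
orange [((np.int32(107), array([125.5, 169.3]), array([104, 153,  32,  42], dtype=int32)), array([0.4649, 0.2117, 0.0286]))]
```

View pics/w1.png

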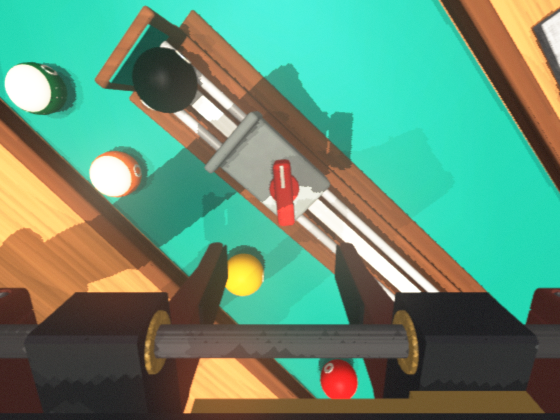

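The wrist view shows the knob bar at about (284,193), nearly upright in the image, so the jaws are already square to it. The black ball is at (165,79), yellow at (244,273), orange at (116,174), green at (35,88).

```bash
python3 - <<'E'
from h import *
st=monitor.read_state(); C=cam('wrist',st)
im=cv2.imread('pics/w1.png')[:,:,::-1].copy()
b=onz(C,(165,79),.102); print('black',b.round(4))
p=onz(C,(281,163),.139);q=onz(C,(288,222),.139);k=(p+q)/2
print('bar',p.round(4),q.round(4),k.round(4),np.arctan2(*(p-q)[1::-1]))
d=b-k; print('yaw',np.arctan2(-d[0],d[1]),np.linalg.norm(d[:2]))
# rack edge (bottom +x edge), rod
e=[onz(C,u,.012).round(4) for u in [(190,12),(428,240)]]; print(e, np.arctan2(-(e[0]-e[1])[0],(e[0]-e[1])[1]))
for u,z in [((35,88),.0286),((118,174),.0286),((244,273),.0286),((339,380),.0286)]: print(onz(C,u,z).round(4))
S=cam('scene');D=cam('side');print('jar',onz(S,(196,183),.075),onz(D,(293.7,351),.075))
E
```

```text
black [0.5956 0.2304 0.102 ]
bar [0.6315 0.1052 0.139 ] [0.6005 0.0589 0.139 ] [0.616  0.0821 0.139 ] 0.9810052831737743
yaw 0.1365752550349934 0.14966976681795788
[array([0.6484, 0.2862, 0.012 ]), array([ 0.7001, -0.1204,  0.012 ])] 0.12647331487651609
[0.4566 0.3439 0.0286]
[0.4529 0.2139 0.0286]
[0.4801 0.0097 0.0286]
[ 0.4674 -0.221   0.0286]
jar [ 0.4416396  -0.33605081  0.075     ] [ 0.43755444 -0.35187518  0.075     ]
```

Emit:
{"fn": "arm_command", "kwargs": {"offset": [[0.002,-0.007,0.02],[0,0,0.025],[0,0,0.025],[0,0,0.025],[0,0,0.025],[0,0,0.02],[0,0,0.01],[0,0,0.0]], "yaw": [-0.04,0,0,0,0,0,0,0], "fingers": [0.06,0.06,0.06,0.06,0.06,0.06,0.06,0.06]}}

```text
t: 4.2
ee_pos: [0.6129, 0.0898, 0.103]
tcp_rot: [0.948, -0.318, -0.012, -0.002]
contact_force: [-0.4, -0.0, -0.6]
width: 0.0602
```

```bash
python3 - <<'E'
from h import *
im,C,st=snap('wrist','w2')
a=Ro.from_quat(st['tcp_rot']).as_matrix(); print(st['t'],st['ee_pos'],np.arctan2(a[1,0],a[0,0]),a[:,2],st['contact_force'])
E
```

```text
4.2 [0.61289145 0.08978686 0.10300195] -0.6479196306852899 [-0.02085048  0.01025511 -0.99973001] [-0.44207895 -0.01588039 -0.62199282]
```

View pics/w2.png

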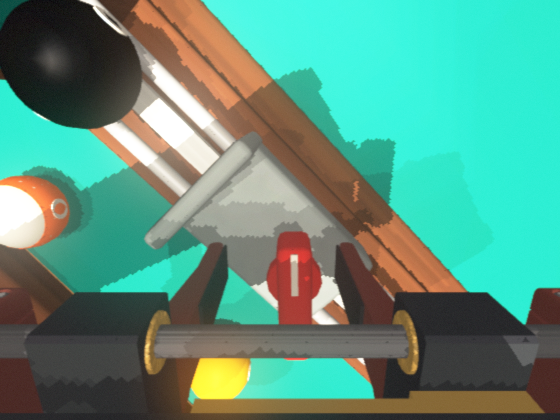

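Emit:
{"fn": "arm_command", "kwargs": {"offset": [[0.006,0.002,-0.003],[0,0,0],[0,0,0],[0,0,0],[0,0,0],[0,0,0],[0,0,0],[0,0,0]], "yaw": [0,0,0,0,0,0,0,0], "fingers": [0.06,0.06,0.0,0,0,0,0,0]}}

```text
t: 5.05
ee_pos: [0.6186, 0.0854, 0.1114]
tcp_rot: [0.948, -0.318, -0.01, -0.004]
contact_force: [0.1, -0.4, -0.7]
width: 0.0283
```

Emit:
{"fn": "arm_command", "kwargs": {"offset": [[0,0,0.003],[0,0,0],[0,0,0],[0,0,0],[0,0,0]], "yaw": [0,0,0,0,0], "fingers": [0,0,0,0,0]}}

```text
t: 5.55
ee_pos: [0.6187, 0.0854, 0.1113]
tcp_rot: [0.948, -0.318, -0.01, -0.005]
contact_force: [-1.4, 0.7, 3.0]
width: 0.0284
```

Emit:
{"fn": "arm_command", "kwargs": {"offset": [[0,0,0],[0,0,0],[0,0,-0.004],[0,0,-0.004],[0,0,0],[0,0,0],[0,0,0],[0,0,0],[0,0,0],[0,0,0],[0,0,0]], "yaw": [0,0,0,0,0,0,0,0,0,0,0], "fingers": [0.045,0.045,0.045,0.045,0,0,0,0,0,0,0]}}

```text
t: 6.65
ee_pos: [0.6187, 0.0855, 0.1197]
tcp_rot: [0.948, -0.317, -0.011, -0.005]
contact_force: [-1.5, -0.5, 2.2]
width: 0.0159
```

Emit:
{"fn": "arm_command", "kwargs": {"offset": [[0,0,0],[0,0,0],[0,0,0],[0,0,0],[0,0,0],[0,0,0],[0,0,0],[0,0,0],[0,0,0],[0,0,0],[0,0,0],[0,0,0],[0,0,0]], "yaw": [-0.13,-0.13,-0.13,-0.13,-0.13,-0.13,-0.13,-0.13,-0.13,-0.13,-0.13,-0.08,0], "fingers": [0,0,0,0,0,0,0,0,0,0,0,0,0]}}

```text
t: 7.95
ee_pos: [0.6091, 0.084, 0.1197]
tcp_rot: [0.897, 0.442, -0.013, -0.016]
contact_force: [-0.9, 0.2, -0.0]
width: 0.0157
```

```bash
cat >> h.py <<'E'
def pose():
    st=monitor.read_state(); a=Ro.from_quat(st['tcp_rot']).as_matrix()
    print('t%.2f'%st['t'],st['ee_pos'].round(4),'ang %.3f'%np.arctan2(a[1,0],a[0,0]),'z',a[:2,2].round(3),'F',st['contact_force'].round(1),'M',st['ft_torque'].round(2),'w %.4f'%st['width'],'q',st['q'].round(2)); return st
E
python3 -c "
from h import *
pose()"
```

```text
t7.95 [0.6091 0.084  0.1197] ang 0.916 z [-0.037  0.017] F [-0.9  0.2 -0. ] M [ 0.18 -0.16  0.1 ] w 0.0157 q [-0.36  0.51  0.18  1.78 -0.15  0.9   0.81]
```

Emit:
{"fn": "arm_command", "kwargs": {"offset": [[-0.007,0.007,-0.0003],[-0.014,0.014,-0.0006],[-0.014,0.014,-0.0006],[-0.014,0.014,-0.0006],[-0.014,0.014,-0.0006],[-0.014,0.014,-0.0006],[-0.014,0.014,-0.0006],[0,0,0]], "yaw": [0,0,0,0,0,0,0,0], "fingers": [0,0,0,0,0,0,0,0]}}

```text
t: 8.75
ee_pos: [0.6256, -0.0465, 0.1197]
tcp_rot: [0.899, 0.437, -0.013, -0.018]
contact_force: [-0.3, -2.7, 0.9]
width: 0.0158
```

```bash
python3 -c "
from h import *
pose();snap('scene','s2')"
```

```text
t8.75 [ 0.6256 -0.0465  0.1197] ang 0.905 z [-0.038  0.021] F [-0.3 -2.7  0.9] M [-0.49 -0.35  0.16] w 0.0158 q [-0.16  0.53  0.21  1.74 -0.16  0.92  1.02]
```

View pics/s2.png

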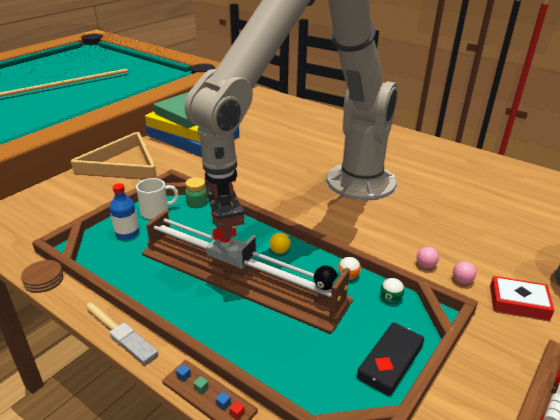

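The keeper is sliding with the knob and sits midway on the rods, at about (228,248). I continue back.

Emit:
{"fn": "arm_command", "kwargs": {"offset": [[-0.014,0.014,-0.0006],[-0.014,0.014,-0.0006],[-0.014,0.014,-0.0006],[-0.014,0.014,-0.0006],[-0.014,0.014,-0.0006],[-0.014,0.014,-0.0006],[-0.014,0.014,-0.0006],[-0.005,0.005,0],[0,0,0],[0,0,0],[0,0,0],[0,0,-0.03],[0,0,-0.04],[0,0,-0.04],[0,0,-0.04],[0,0,0]], "yaw": [0,0,0,0,0,0,0,0,0,0,0,0,0,0,0,0], "fingers": [0,0,0,0,0,0,0,0,0,0.04,0.06,0.06,0.06,0.06,0.06,0.06]}}

```text
t: 10.4
ee_pos: [0.6491, -0.1851, 0.2707]
tcp_rot: [0.897, 0.442, -0.016, -0.026]
contact_force: [0.6, 0.2, 0.4]
width: 0.0602
```

```bash
python3 -c "
from h import *
st=pose();im,C,st=snap('wrist','w3')
print([(b,onz(C,b[1],.135).round(4)) for b in blobs(im,*HSV['red'])])"
```

```text
t10.40 [ 0.6491 -0.1851  0.2707] ang 0.916 z [-0.051  0.032] F [0.6 0.2 0.4] M [-0.12 -0.07 -0.06] w 0.0602 q [ 0.03  0.48  0.25  1.46 -0.14  1.27  1.22]
[((np.int32(1608), array([165.4,  83.6]), array([144,  61,  44,  47], dtype=int32)), array([ 0.497 , -0.1994,  0.135 ])), ((np.int32(243), array([277.4, 194.7]), array([270, 179,  15,  36], dtype=int32)), array([ 0.6378, -0.1816,  0.135 ])), ((np.int32(51), array([287.9, 202.5]), array([286, 194,   5,  18], dtype=int32)), array([ 0.65  , -0.1782,  0.135 ])), ((np.int32(127), array([278.1, 231.3]), array([272, 225,  13,  13], dtype=int32)), array([ 0.6675, -0.2036,  0.135 ]))]
```

View pics/w3.png

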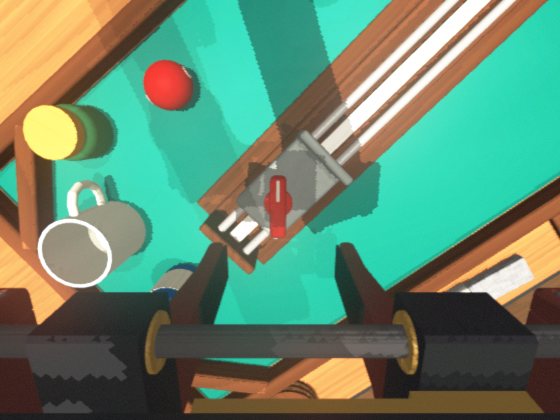

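```bash
cat >> h.py <<'E'
def go(world,st=None,lead='to'):
    st=st or monitor.read_state(); d=np.array(world)-st['ee_pos']; print(lead,'world d',d.round(4),'local',tolocal(d,st).round(4))
def ball(C,uv,z=.0286): return onz(C,uv,z)
E
python3 -c "
from h import *
st=monitor.read_state();C=cam('wrist',st)
p=onz(C,(168.5,85),.0286);print(p)
k=onz(C,(278,207),.139);print('knob',k)
go([p[0],p[1],.12]);go([p[0],p[1],.0096])
"
```

```text
[ 0.46530087 -0.21672845  0.0286    ]
knob [ 0.64467574 -0.18659781  0.139     ]
to world d [-0.1825 -0.0323 -0.1477] local [-0.1356 -0.1153  0.1564]
to world d [-0.1825 -0.0323 -0.2581] local [-0.1348 -0.1082  0.2666]
```

Emit:
{"fn": "arm_command", "kwargs": {"offset": [[-0.027,-0.023,0],[-0.027,-0.023,0.01],[-0.027,-0.023,0.035],[-0.027,-0.023,0.04],[-0.027,-0.023,0.04],[0,0,0.03],[0,0,0]], "yaw": [0,0,0,0,0,0,0], "fingers": [0.082,0.082,0.082,0.082,0.082,0.082,0.082]}}

```text
t: 11.15
ee_pos: [0.4603, -0.2096, 0.1151]
tcp_rot: [0.894, 0.446, -0.021, -0.031]
contact_force: [-0.7, 0.3, 0.4]
width: 0.0818
```

```bash
cat >> h.py <<'E'
def circ(im,C,lo,hi,z=.0286):
    """ball in wrist view: min enclosing circle of biggest blob nearest the grasp pixel"""
    m=cv2.inRange(cv2.cvtColor(im,cv2.COLOR_RGB2HSV),lo,hi)
    cs=[c for c in cv2.findContours(m,cv2.RETR_EXTERNAL,cv2.CHAIN_APPROX_NONE)[0] if cv2.contourArea(c)>150]
    for c in cs:
        (u,v),r=cv2.minEnclosingCircle(c); print('blob',round(u),round(v),'r',round(r),'A',cv2.contourArea(c),onz(C,(u,v),z).round(4))
E
python3 -c "
from h import *
pose();im,C,st=snap('wrist','w4')
circ(im,C,*HSV['red']);print('grasp px',proj(C,st['ee_pos']-.019*Ro.from_quat(st['tcp_rot']).as_matrix()[:,2]))"
```

```text
t11.15 [ 0.4603 -0.2096  0.1151] ang 0.926 z [-0.065  0.036] F [-0.7  0.3  0.4] M [-0.07 -0.07 -0.  ] w 0.0818 q [ 0.12  0.38  0.24  2.01 -0.14  0.83  1.37]
blob 279 234 r 33 A 3167.0 [ 0.4679 -0.2181  0.0286]
grasp px [280.58711051 278.68968186]
```

```bash
cat >> h.py <<'E'
def gog(p):
    "grasp point to p"
    st=monitor.read_state(); go(np.array(p)+.019*Ro.from_quat(st['tcp_rot']).as_matrix()[:,2],st,'grasp')
E
python3 -c "
from h import *
gog([.468,-.218,.0286])"
```

```text
grasp world d [ 0.0055 -0.007  -0.1071] local [-0.0013  0.0163  0.1062]
```

Emit:
{"fn": "arm_command", "kwargs": {"offset": [[-0.001,0.015,0.0],[0,0,0.035],[0,0,0.035],[0,0,0.03],[0,0,0.004],[0,0,0],[0,0,0],[0,0,0],[0,0,0]], "yaw": [0,0,0,0,0,0,0,0,0], "fingers": [0.082,0.082,0.082,0.082,0.082,0.04,0.04,0.04,0.04]}}

```text
t: 12.1
ee_pos: [0.4887, -0.2232, 0.0208]
tcp_rot: [0.893, 0.449, -0.01, -0.02]
contact_force: [0.6, 1.5, -1.9]
width: 0.0535
```

```bash
python3 -c "
from h import *
pose();im,C,st=snap('wrist','w5')
circ(im,C,*HSV['red'])"
```

```text
t12.10 [ 0.4887 -0.2232  0.0208] ang 0.932 z [-0.036  0.026] F [ 0.6  1.5 -1.9] M [ 0.14 -0.17 -0.04] w 0.0535 q [ 0.17  0.56  0.2   2.01 -0.2   0.63  1.43]
blob 281 235 r 56 A 9169.5 [ 0.4741 -0.2118  0.0286]
```

Emit:
{"fn": "arm_command", "kwargs": {"offset": [[0,0,0],[0,0,0],[0,0,0],[0,0,0]], "yaw": [0,0,0,0], "fingers": [0.082,0.082,0.082,0.082]}}

```text
t: 12.55
ee_pos: [0.4894, -0.2232, 0.0222]
tcp_rot: [0.893, 0.449, -0.009, -0.019]
contact_force: [-0.3, -0.1, -1.2]
width: 0.0797
```

```bash
python3 -c "
from h import *
pose();im,C,st=snap('wrist','w5')
circ(im,C,*HSV['red']);print('grasp px',proj(C,st['ee_pos']-.019*Ro.from_quat(st['tcp_rot']).as_matrix()[:,2]))"
```

```text
t12.55 [ 0.4894 -0.2232  0.0222] ang 0.932 z [-0.034  0.026] F [-0.3 -0.1 -1.2] M [-0.06 -0.08 -0.  ] w 0.0797 q [ 0.17  0.56  0.2   2.01 -0.2   0.63  1.43]
blob 280 233 r 55 A 9037.5 [ 0.4738 -0.2118  0.0286]
grasp px [280.54885627 278.61907452]
```

View pics/w5.png

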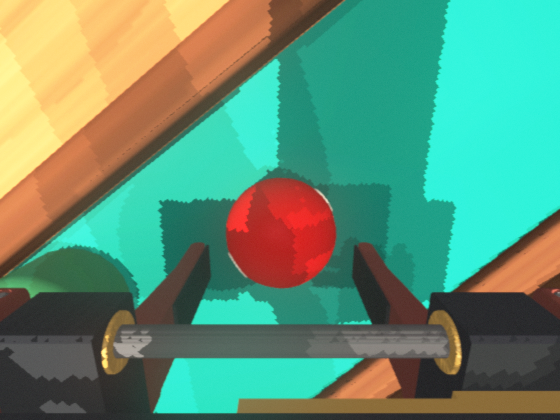

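The red ball is centred between the fingers but about 19 mm ahead of the grasp point (ball at (281,233), grasp pixel (281,279)), so I shift back and down.

Emit:
{"fn": "arm_command", "kwargs": {"offset": [[0,-0.009,0.004],[0,-0.009,0.004],[0,0,0.0],[0,0,0]], "yaw": [0,0,0,0], "fingers": [0.082,0.082,0.082,0.082]}}

```text
t: 13.0
ee_pos: [0.4722, -0.2107, 0.0138]
tcp_rot: [0.893, 0.449, -0.01, -0.02]
contact_force: [0.6, -1.2, 0.8]
width: 0.082
```

```bash
python3 -c "
from h import *
pose();im,C,st=snap('wrist')
circ(im,C,*HSV['red']);gog([.4738,-.2118,.0286])"
```

```text
t13.00 [ 0.4722 -0.2107  0.0138] ang 0.932 z [-0.035  0.027] F [ 0.6 -1.2  0.8] M [-0.03 -0.03  0.02] w 0.0820 q [ 0.16  0.55  0.19  2.06 -0.2   0.59  1.43]
blob 281 278 r 56 A 9133.5 [ 0.4746 -0.2119  0.0286]
grasp world d [ 0.001  -0.0006 -0.0042] local [0.0001 0.0013 0.0041]
```

Emit:
{"fn": "arm_command", "kwargs": {"offset": [[0,0.001,0.002],[0,0,0],[0,0,0],[0,0,0],[0,0,0],[0,0,-0.02],[0,0,-0.03],[0,0,-0.03],[0,0,-0.03],[0,0,-0.03],[0,0,-0.03],[0,0,-0.01],[0,0,0],[0,0,0]], "yaw": [0,0,0,0,0,0,0,0,0,0,0,0,0,0], "fingers": [0.04,0.04,0.04,0.04,0.04,0.04,0.04,0.04,0.04,0.04,0.04,0.04,0.04,0.04]}}

```text
t: 14.45
ee_pos: [0.4771, -0.2156, 0.1944]
tcp_rot: [0.893, 0.449, -0.013, -0.022]
contact_force: [-0.3, 0.2, -2.1]
width: 0.0564
```

```bash
cat >> h.py <<'E'
YAW=.13; B=np.array([.5965,.230]); U=np.array([np.sin(YAW),-np.cos(YAW)])
def place(n,gap=.002): p=B+U*(.0572*n+gap*n); return np.array([*p,.102])
E
python3 -c "
from h import *
pose();print(place(1),place(4));p=place(1);gog([*p[:2],.2])"
```

```text
t14.45 [ 0.4771 -0.2156  0.1944] ang 0.931 z [-0.043  0.029] F [-0.3  0.2 -2.1] M [-0.01  0.   -0.02] w 0.0564 q [ 0.09  0.29  0.27  1.92 -0.11  0.99  1.34]
[0.60417434 0.17129954 0.102     ] [ 0.62719736 -0.00480186  0.102     ]
grasp world d [ 0.1263  0.3875 -0.0134] local [ 0.3863 -0.129   0.019 ]
```

Emit:
{"fn": "arm_command", "kwargs": {"offset": [[0,0,0],[0,0,0],[0,0,0],[0,0,0],[0,0,0],[0,0,0],[0,0,0],[0.018,-0.02,0],[0.018,-0.02,0],[0.018,-0.02,0],[0.018,-0.02,0],[0.018,-0.02,0],[0.018,-0.02,0],[0.018,-0.02,0],[0.018,-0.02,0],[0.01,-0.01,0],[0,0,0],[0,0,0]], "yaw": [0.13,0.13,0.13,0.13,0.13,0.13,0.02,0,0,0,0,0,0,0,0,0,0,0], "fingers": [0.04,0.04,0.04,0.04,0.04,0.04,0.04,0.04,0.04,0.04,0.04,0.04,0.04,0.04,0.04,0.04,0.04,0.04]}}

```text
t: 16.25
ee_pos: [0.5995, -0.0211, 0.162]
tcp_rot: [0.997, 0.062, -0.043, -0.019]
contact_force: [0.5, -0.5, -2.1]
width: 0.056
```

```bash
python3 -c "
from h import *
pose();p=place(4);gog([*p[:2],.125]);snap('wrist','w6')"
```

```text
t16.25 [ 0.5995 -0.0211  0.162 ] ang 0.126 z [-0.089  0.032] F [ 0.5 -0.5 -2.1] M [-0.15 -0.04  0.05] w 0.0560 q [-0.29  0.48  0.33  1.75 -0.21  1.04  0.25]
grasp world d [ 0.026   0.0169 -0.056 ] local [ 0.0325 -0.0112  0.0539]
```

View pics/w6.png

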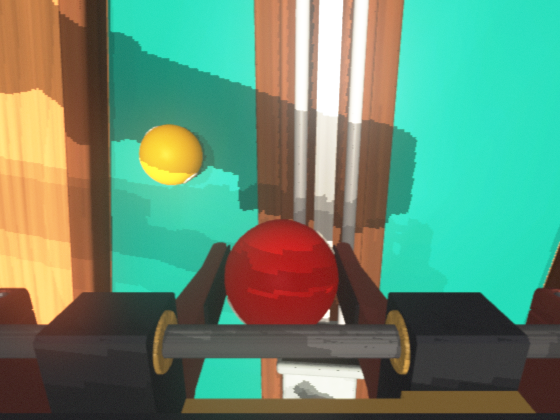

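The red ball is held at (282,275). The rods run upright at u of about 302 and 357 and the keeper face is at (320,368). I use the rods' midline to pin down the rack axis.

```bash
python3 - <<'E'
from h import *
C=cam('wrist',monitor.read_state())
g=cv2.cvtColor(cv2.imread('pics/w6.png'),cv2.COLOR_BGR2GRAY).astype(int)
for v in (15,60,100): print(v,g[v,285:380:2])
for v,a,b in ((15,302,359),(205,299,351)):
    A=onz(C,(a,v),.075);B2=onz(C,(b,v),.075);print(A.round(4),B2.round(4),((A+B2)/2).round(4))
for n in (1,3,4): print(n,place(n).round(4))
print(B, 'axis x at y=', [(y,(B+U*(B[1]-y)/np.cos(YAW))[0].round(4)) for y in (.06,.15,.2)])
E
```

```text
15 [164 160 143 145 147 195 242 253 255 255 253 244 179 120 136 149 148 252
 255 255 255 255 255 255 255 255 255 255 255 160 155 162 151 135 171 237
 252 255 255 254 251 212 163 159 156 144 138 144]
60 [168 152 150 150 151 195 249 254 255 255 252 231 143 141 157 156 184 255
 255 255 255 255 255 255 255 255 255 255 169 165 177 180 162 186 243 253
 255 255 254 246 188 167 165 158 141 155 153 147]
100 [129 141 145 144 148 211 250 254 255 254 248 198 120 121 142 153 254 255
 255 255 255 255 255 255 255 255 255 176 162 165 170 156 186 243 253 255
 255 253 241 170 161 159 154 141 151 148 149 151]
[0.5877 0.1272 0.075 ] [0.627  0.1312 0.075 ] [0.6073 0.1292 0.075 ]
[ 0.6049 -0.0097  0.075 ] [ 0.646  -0.0036  0.075 ] [ 0.6254 -0.0066  0.075 ]
1 [0.6042 0.1713 0.102 ]
3 [0.6195 0.0539 0.102 ]
4 [ 0.6272 -0.0048  0.102 ]
[0.5965 0.23  ] axis x at y= [(0.06, np.float64(0.6187)), (0.15, np.float64(0.607)), (0.2, np.float64(0.6004))]
```

```bash
sed -i 's/B=np.array(\[.5965,.230\])/B=np.array([.595,.230])/' h.py
```

Emit:
{"fn": "arm_command", "kwargs": {"offset": [[0.01,-0.004,0],[0.01,-0.004,0],[0.01,-0.003,0.005],[0,0,0.015],[0,0,0.015],[0,0,0.01],[0,0,0],[0,0,0]], "yaw": [0,0,0,0,0,0,0,0], "fingers": [0.04,0.04,0.04,0.04,0.04,0.04,0.04,0.04]}}

```text
t: 17.1
ee_pos: [0.6234, -0.0084, 0.1097]
tcp_rot: [0.997, 0.059, -0.045, -0.018]
contact_force: [-0.3, -0.9, -1.2]
width: 0.0561
```

```bash
python3 -c "
from h import *
pose();p=place(4);gog(p)"
```

```text
t17.10 [ 0.6234 -0.0084  0.1097] ang 0.120 z [-0.091  0.031] F [-0.3 -0.9 -1.2] M [-0.05 -0.09  0.07] w 0.0561 q [-0.29  0.58  0.31  1.72 -0.24  0.97  0.25]
grasp world d [ 0.0005  0.0041 -0.0267] local [ 0.0034 -0.0029  0.0266]
```

Emit:
{"fn": "arm_command", "kwargs": {"offset": [[0.003,-0.003,0.008],[0,0,0.008],[0,0,0.006],[0,0,0.002],[0,0,0]], "yaw": [0,0,0,0,0], "fingers": [0.04,0.04,0.04,0.04,0.04]}}

```text
t: 17.6
ee_pos: [0.6245, -0.004, 0.0855]
tcp_rot: [0.997, 0.059, -0.044, -0.018]
contact_force: [-0.9, 0.2, 2.5]
width: 0.0563
```

```bash
python3 -c "
from h import *
pose();p=place(4);gog(p)"
```

```text
t17.60 [ 0.6245 -0.004   0.0855] ang 0.120 z [-0.09   0.031] F [-0.9  0.2  2.5] M [-0.01  0.29  0.  ] w 0.0563 q [-0.29  0.61  0.3   1.73 -0.26  0.93  0.25]
grasp world d [-0.0005 -0.0002 -0.0024] local [-0.0004  0.0003  0.0024]
```

Emit:
{"fn": "arm_command", "kwargs": {"offset": [[0,0,0],[0,0,0],[0,0,0],[0,0,-0.02],[0,0,-0.03],[0,0,-0.03],[0,0,-0.01],[0,0,0]], "yaw": [0,0,0,0,0,0,0,0], "fingers": [0.078,0.078,0.078,0.078,0.078,0.078,0.078,0.078]}}

```text
t: 18.4
ee_pos: [0.6332, -0.0071, 0.1777]
tcp_rot: [0.997, 0.059, -0.043, -0.018]
contact_force: [-0.5, 0.6, -0.2]
width: 0.0785
```

```bash
python3 -c "
from h import *
pose();im,C,st=snap('wrist','w7');circ(im,C,*HSV['red'],z=.102);circ(im,C,*HSV['yellow']);gog([.478,.006,.15])"
```

```text
t18.40 [ 0.6332 -0.0071  0.1777] ang 0.120 z [-0.088  0.031] F [-0.5  0.6 -0.2] M [-0.09 -0.03  0.02] w 0.0785 q [-0.3   0.52  0.33  1.65 -0.22  1.1   0.22]
blob 280 216 r 36 A 3206.0 [ 0.6247 -0.0037  0.102 ]
blob 139 166 r 28 A 1858.0 [0.4719 0.0066 0.0286]
grasp world d [-0.1566  0.0136 -0.0459] local [-0.1494 -0.0298  0.0601]
```

Emit:
{"fn": "arm_command", "kwargs": {"offset": [[-0.025,-0.005,0],[-0.025,-0.005,0],[-0.025,-0.005,0.005],[-0.025,-0.005,0.01],[-0.025,-0.005,0.015],[-0.025,-0.005,0.015],[0,0,0.01],[0,0,0],[0,0,0]], "yaw": [0,0,0,0,0,0,0,0,0], "fingers": [0.08,0.08,0.08,0.08,0.08,0.08,0.08,0.08,0.08]}}

```text
t: 19.35
ee_pos: [0.4623, 0.0071, 0.1232]
tcp_rot: [0.997, 0.06, -0.052, -0.017]
contact_force: [0.0, -0.2, -0.3]
width: 0.0804
```

```bash
python3 -c "
from h import *
pose();im,C,st=snap('wrist','w8');circ(im,C,(18,140,60),(35,255,255))"
```

```text
t19.35 [0.4623 0.0071 0.1232] ang 0.122 z [-0.106  0.027] F [ 0.  -0.2 -0.3] M [-0.11 -0.06  0.01] w 0.0804 q [-0.39  0.33  0.32  2.08 -0.18  0.86  0.17]
blob 447 402 r 113 A 3582.5 [ 0.6296 -0.1523  0.0286]
blob 174 386 r 26 A 501.5 [ 0.3655 -0.1928  0.0286]
blob 111 348 r 25 A 448.5 [ 0.2974 -0.161   0.0286]
blob 446 342 r 33 A 841.5 [ 0.6128 -0.0894  0.0286]
blob 90 282 r 10 A 186.0 [ 0.2771 -0.0894  0.0286]
blob 29 280 r 15 A 354.5 [ 0.2139 -0.0985  0.0286]
blob 68 208 r 17 A 185.0 [ 0.2596 -0.0179  0.0286]
blob 313 214 r 34 A 3464.0 [0.4785 0.0098 0.0286]
blob 154 201 r 39 A 661.5 [0.3405 0.0008 0.0286]
blob 10 165 r 22 A 162.0 [0.2063 0.0146 0.0286]
blob 100 188 r 46 A 292.5 [0.2901 0.006  0.0286]
blob 58 160 r 30 A 371.5 [0.2525 0.0253 0.0286]
blob 42 160 r 31 A 754.0 [0.2379 0.0233 0.0286]
blob 190 38 r 39 A 1416.0 [0.366  0.1337 0.0286]
blob 168 30 r 31 A 608.0 [0.3489 0.1372 0.0286]
blob 125 26 r 30 A 828.5 [0.3146 0.1367 0.0286]
blob 99 18 r 19 A 243.5 [0.2937 0.1402 0.0286]
```

View pics/w8.png

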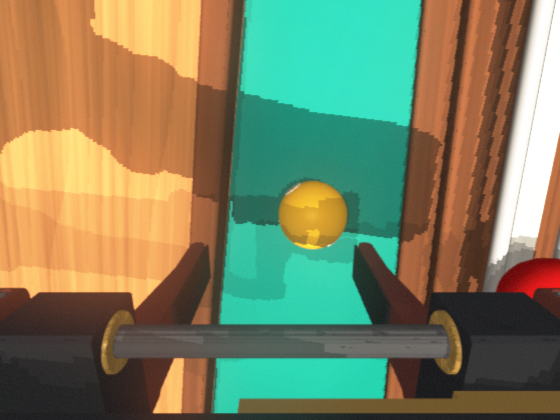

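The yellow ball is at (313,214), on clear felt between the rim and the plinth.

```bash
python3 -c "
from h import *
gog([.4785,.0098,.0286])"
```

```text
grasp world d [ 0.0139  0.0032 -0.1136] local [0.0257 0.003  0.1115]
```

Emit:
{"fn": "arm_command", "kwargs": {"offset": [[0.009,0.001,0],[0.009,0.001,0],[0.008,0.001,0],[0,0,0.02],[0,0,0.025],[0,0,0.02],[0,0,0.01],[0,0,0],[0,0,0]], "yaw": [0,0,0,0,0,0,0,0,0], "fingers": [0.08,0.08,0.08,0.08,0.08,0.08,0.08,0.08,0.08]}}

```text
t: 20.3
ee_pos: [0.495, 0.0093, 0.0453]
tcp_rot: [0.997, 0.06, -0.046, -0.017]
contact_force: [-0.5, 0.3, -0.1]
width: 0.0797
```

```bash
python3 -c "
from h import *
pose();im,C,st=snap('wrist','w9');circ(im[150:330,200:380],C,(18,140,60),(35,255,255));gog([.4785,.0098,.0286])"
```

```text
t20.30 [0.495  0.0093 0.0453] ang 0.121 z [-0.094  0.028] F [-0.5  0.3 -0.1] M [-0.07 -0.03  0.03] w 0.0797 q [-0.34  0.5   0.27  2.06 -0.26  0.71  0.24]
blob 57 96 r 47 A 6723.0 [0.3536 0.0827 0.0286]
grasp world d [-0.0183  0.001  -0.0358] local [-0.0148 -0.0018  0.0374]
```

Emit:
{"fn": "arm_command", "kwargs": {"offset": [[-0.008,-0.001,0],[-0.008,-0.001,0],[0,0,0.012],[0,0,0.012],[0,0,0.008],[0,0,0],[0,0,0]], "yaw": [0,0,0,0,0,0,0], "fingers": [0.08,0.08,0.08,0.08,0.08,0.08,0.08]}}

```text
t: 21.05
ee_pos: [0.4755, 0.0106, 0.0144]
tcp_rot: [0.997, 0.06, -0.044, -0.017]
contact_force: [0.3, 0.7, 0.1]
width: 0.0801
```

```bash
cat >> h.py <<'E'
def near(im,C,lo,hi,z=.0286,r=100):
    st=monitor.read_state(); m=cv2.inRange(cv2.cvtColor(im,cv2.COLOR_RGB2HSV),lo,hi); k=np.zeros_like(m); k[130:325,281-r:281+r]=1; m*=k
    c=max(cv2.findContours(m,cv2.RETR_EXTERNAL,cv2.CHAIN_APPROX_NONE)[0],key=cv2.contourArea)
    (u,v),rr=cv2.minEnclosingCircle(c); p=onz(C,(u,v),z); print('near',round(u),round(v),'r',round(rr),p.round(4)); gog(p)
E
python3 -c "
from h import *
pose();im,C,st=snap('wrist','w9');near(im,C,(18,140,60),(35,255,255))"
```

```text
t21.05 [0.4755 0.0106 0.0144] ang 0.121 z [-0.09   0.029] F [0.3 0.7 0.1] M [-0.01 -0.02 -0.02] w 0.0801 q [-0.32  0.53  0.25  2.12 -0.28  0.61  0.26]
near 284 277 r 57 [0.4783 0.0088 0.0286]
grasp world d [ 0.0011 -0.0013 -0.0047] local [0.0013 0.0016 0.0046]
```

Emit:
{"fn": "arm_command", "kwargs": {"offset": [[0,0.001,0.002],[0,0,0],[0,0,0],[0,0,0],[0,0,0],[0,0,-0.02],[0,0,-0.03],[0,0,-0.03],[0,0,-0.03],[0,0,-0.02],[0,0,0],[0,0,0]], "yaw": [0,0,0,0,0,0,0,0,0,0,0,0], "fingers": [0.04,0.04,0.04,0.04,0.04,0.04,0.04,0.04,0.04,0.04,0.04,0.04]}}

```text
t: 22.3
ee_pos: [0.4857, 0.0057, 0.1451]
tcp_rot: [0.997, 0.06, -0.046, -0.017]
contact_force: [0.2, 0.0, -2.0]
width: 0.056
```

```bash
python3 -c "
from h import *
pose();p=place(3);gog([*p[:2],.145])"
```

```text
t22.30 [0.4857 0.0057 0.1451] ang 0.122 z [-0.094  0.028] F [ 0.2  0.  -2. ] M [-0.09 -0.08  0.  ] w 0.0560 q [-0.39  0.33  0.33  2.02 -0.18  0.91  0.17]
grasp world d [ 0.1306  0.0488 -0.019 ] local [ 0.1367 -0.0323  0.008 ]
```

Emit:
{"fn": "arm_command", "kwargs": {"offset": [[0.012,-0.003,0],[0.022,-0.005,0],[0.022,-0.005,0],[0.022,-0.005,0],[0.022,-0.005,0],[0.018,-0.005,0],[0.01,-0.003,0],[0,0,0],[0,0,0]], "yaw": [0,0,0,0,0,0,0,0,0], "fingers": [0.04,0.04,0.04,0.04,0.04,0.04,0.04,0.04,0.04]}}

```text
t: 23.2
ee_pos: [0.609, 0.0563, 0.1187]
tcp_rot: [0.996, 0.061, -0.056, -0.016]
contact_force: [0.6, -0.2, -2.3]
width: 0.0559
```

```bash
python3 -c "
from h import *
pose();p=place(3);gog(p)"
```

```text
t23.20 [0.609  0.0563 0.1187] ang 0.124 z [-0.114  0.025] F [ 0.6 -0.2 -2.3] M [-0.11 -0.06 -0.06] w 0.0559 q [-0.39  0.56  0.3   1.73 -0.24  1.    0.14]
grasp world d [ 0.0068 -0.0019 -0.0355] local [0.0104 0.0041 0.0345]
```

Emit:
{"fn": "arm_command", "kwargs": {"offset": [[0.005,0.002,0.0],[0.005,0.002,0.006],[0,0,0.01],[0,0,0.01],[0,0,0.006],[0,0,0],[0,0,0]], "yaw": [0,0,0,0,0,0,0], "fingers": [0.04,0.04,0.04,0.04,0.04,0.04,0.04]}}

```text
t: 23.9
ee_pos: [0.6164, 0.0526, 0.0856]
tcp_rot: [0.997, 0.059, -0.054, -0.017]
contact_force: [-0.1, -0.5, 1.4]
width: 0.0563
```

```bash
python3 -c "
from h import *
pose();p=place(3);gog(p)"
```

```text
t23.90 [0.6164 0.0526 0.0856] ang 0.121 z [-0.11   0.027] F [-0.1 -0.5  1.4] M [-0.09  0.11  0.01] w 0.0563 q [-0.37  0.61  0.29  1.73 -0.25  0.94  0.16]
grasp world d [-0.0004  0.0019 -0.0025] local [ 0.0001 -0.0018  0.0026]
```

Emit:
{"fn": "arm_command", "kwargs": {"offset": [[0,0,0],[0,0,0],[0,0,0],[0,0,-0.02],[0,0,-0.03],[0,0,-0.03],[0,0,-0.01],[0,0,0],[0,0,0],[0,0,0],[0,0,0],[0,0,0],[0,0,0],[0,0,0],[0,0,0],[0,0,0]], "yaw": [0,0,0,0,0,0,0,0,-0.13,-0.13,-0.13,-0.13,-0.13,-0.13,-0.1,0], "fingers": [0.078,0.078,0.078,0.078,0.078,0.078,0.078,0.078,0.078,0.078,0.078,0.078,0.078,0.078,0.078,0.078]}}

```text
t: 25.5
ee_pos: [0.6167, 0.0511, 0.1609]
tcp_rot: [0.867, 0.494, -0.052, -0.043]
contact_force: [-0.5, 0.7, -0.4]
width: 0.0781
```

```bash
python3 -c "
from h import *
pose();im,C,st=snap('wrist','w10');gog([.453,.2145,.15]);circ(im,C,(18,140,60),(35,255,255),z=.102)"
```

```text
t25.50 [0.6167 0.0511 0.1609] ang 1.039 z [-0.133  0.024] F [-0.5  0.7 -0.4] M [-0.04 -0.1   0.03] w 0.0781 q [-0.24  0.52  0.11  1.65 -0.11  1.1   0.95]
grasp world d [-0.1661  0.1639 -0.0296] local [ 0.0579 -0.2211  0.0554]
blob 445 402 r 115 A 3605.5 [0.7975 0.093  0.102 ]
blob 121 342 r 32 A 647.5 [ 0.6285 -0.1091  0.102 ]
blob 442 342 r 32 A 802.5 [0.7496 0.1133 0.102 ]
blob 288 235 r 39 A 4507.5 [0.6181 0.053  0.102 ]
blob 17 60 r 27 A 695.0 [ 0.4138 -0.0483  0.102 ]
blob 8 26 r 13 A 216.0 [ 0.3933 -0.0402  0.102 ]
blob 60 4 r 11 A 165.0 [4.018e-01 3.000e-04 1.020e-01]
```

Emit:
{"fn": "arm_command", "kwargs": {"offset": [[0.003,-0.013,0],[0.003,-0.013,0],[0.003,-0.013,0],[0.003,-0.013,0],[0.003,-0.013,0],[0.003,-0.013,0],[0.003,-0.013,0],[0.003,-0.013,0],[0.003,-0.013,0],[0.003,-0.013,0],[0.003,-0.013,0],[0.003,-0.013,0],[0.003,-0.013,0],[0.003,-0.013,0],[0.003,-0.013,0],[0.003,-0.013,0],[0.003,-0.013,0],[0,0,0]], "yaw": [0,0,0,0,0,0,0,0,0,0,0,0,0,0,0,0,0,0], "fingers": [0.078,0.078,0.078,0.078,0.078,0.078,0.078,0.078,0.078,0.078,0.078,0.078,0.078,0.078,0.078,0.078,0.078,0.078]}}

```text
t: 27.35
ee_pos: [0.4383, 0.2248, 0.188]
tcp_rot: [0.868, 0.492, -0.053, -0.044]
contact_force: [-0.2, 0.1, 0.6]
width: 0.078
```

```bash
python3 -c "
from h import *
pose();im,C,st=snap('wrist','w11');gog([.453,.2145,.0286]);gog([.453,.2145,.11])"
```

```text
t27.35 [0.4383 0.2248 0.188 ] ang 1.034 z [-0.135  0.025] F [-0.2  0.1  0.6] M [-0.   -0.13 -0.05] w 0.0780 q [-0.55  0.28  0.01  1.94 -0.11  1.02  0.55]
grasp world d [ 0.0113 -0.009  -0.1781] local [0.0067 0.037  0.1747]
grasp world d [ 0.0113 -0.009  -0.0967] local [0.0028 0.0266 0.0941]
```

View pics/w11.png

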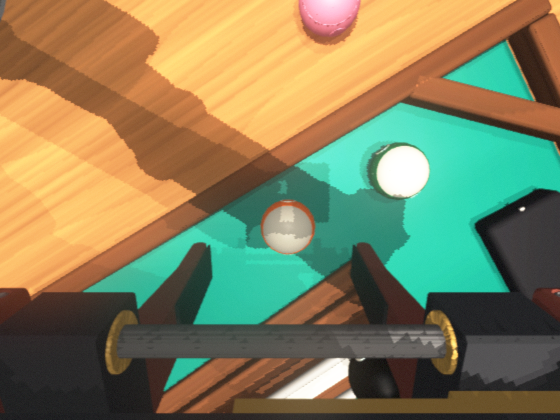

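Orange is at (289,228) and green at (401,171). The black dart case at (525,240) is clear of the work.

Emit:
{"fn": "arm_command", "kwargs": {"offset": [[0,0,0.035],[0,0,0.035],[0,0,0.03],[0,0,0],[0,0,0]], "yaw": [0,0,0,0,0], "fingers": [0.078,0.078,0.078,0.078,0.078]}}

```text
t: 27.9
ee_pos: [0.43, 0.2251, 0.0878]
tcp_rot: [0.87, 0.49, -0.05, -0.043]
contact_force: [0.5, -0.0, 0.5]
width: 0.0783
```

```bash
python3 - <<'E'
from h import *
pose();im,C,st=snap('wrist','w12')
g=cv2.cvtColor(im,cv2.COLOR_RGB2HSV)
m=cv2.bitwise_not(cv2.inRange(g,(70,60,20),(100,255,255))); k=np.zeros_like(m); k[150:330,215:347]=1
c=max(cv2.findContours(m*k,cv2.RETR_EXTERNAL,cv2.CHAIN_APPROX_NONE)[0],key=cv2.contourArea)
print(cv2.minEnclosingCircle(c),cv2.boundingRect(c))
for c in cv2.HoughCircles(cv2.GaussianBlur(cv2.cvtColor(im,cv2.COLOR_RGB2GRAY),(5,5),1),cv2.HOUGH_GRADIENT,1.5,60,param1=120,param2=30,minRadius=28,maxRadius=60)[0]: print(c, onz(C,c[:2],.0286).round(4))
E
```

```text
t27.90 [0.43   0.2251 0.0878] ang 1.028 z [-0.128  0.026] F [ 0.5 -0.   0.5] M [-0.04 -0.15  0.01] w 0.0783 q [-0.55  0.41 -0.    2.04 -0.12  0.79  0.57]
((280.5, 189.0), 76.23165130615234) (215, 150, 132, 79)
[288.75 272.25  34.3 ] [0.457  0.213  0.0286]
[458.25 192.75  40.6 ] [0.4662 0.3473 0.0286]
[411.75 353.25  45.7 ] [0.5622 0.262  0.0286]
[474.75 333.75  42.55] [0.5706 0.3107 0.0286]
[143.25 354.75  32.65] [0.4585 0.0743 0.0286]
```

```bash
python3 - <<'E'
from h import *
st=monitor.read_state();C=cam('wrist',st);im=cv2.imread('pics/w12.png')[:,:,::-1].copy()
print(proj(C,[.453,.2145,.0286]));circ(im,C,(3,150,60),(19,255,255)); 
cv2.imwrite('pics/w12c.png',im[130:330,180:430,::-1])
E
```

```text
[287.8616787  266.93855639]
blob 431 402 r 129 A 5237.0 [0.6075 0.2555 0.0286]
blob 306 378 r 53 A 1726.5 [0.5409 0.1791 0.0286]
blob 442 342 r 32 A 631.0 [0.5647 0.286  0.0286]
blob 289 266 r 38 A 630.0 [0.4525 0.2157 0.0286]
blob 339 5 r 30 A 345.0 [0.3153 0.3356 0.0286]
blob 280 159 r 322 A 55853.0 [0.3806 0.2508 0.0286]
```

View pics/w12c.png

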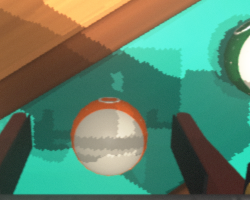

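Orange is at crop (109,138), that is (289,268), and agrees with (0.4535, 0.2145).

```bash
python3 - <<'E'
from h import *
C=cam('wrist',monitor.read_state()); p=onz(C,(289,268),.0286);print(p);gog(p)
E
```

```text
[0.4541559  0.21481361 0.0286    ]
grasp world d [ 0.0218 -0.0098 -0.0782] local [0.0063 0.0331 0.0745]
```

Emit:
{"fn": "arm_command", "kwargs": {"offset": [[0,0.01,0],[0,0.01,0],[0,0.01,0],[0,0,0],[0,0,0],[0,0,0],[0,0,0],[0,0,0],[0,0,0],[0,0,0]], "yaw": [-0.03,-0.03,-0.03,-0.03,-0.03,-0.03,-0.03,-0.03,-0.03,0], "fingers": [0.08,0.08,0.08,0.08,0.08,0.08,0.08,0.08,0.08,0.08]}}

```text
t: 28.95
ee_pos: [0.4618, 0.2124, 0.0933]
tcp_rot: [0.791, 0.609, -0.036, -0.048]
contact_force: [-0.5, 0.4, 0.8]
width: 0.08
```

```bash
python3 - <<'E'
from h import *
pose();gog([.454,.2148,.0286])
E
```

```text
t28.95 [0.4618 0.2124 0.0933] ang 1.313 z [-0.116  0.032] F [-0.5  0.4  0.8] M [-0.03 -0.14  0.  ] w 0.0800 q [-0.45  0.43 -0.06  1.99 -0.08  0.81  0.87]
grasp world d [-0.01    0.003  -0.0835] local [ 0.0002 -0.0003  0.0842]
```

Aligned. I go down in moderate steps and check before closing.

Emit:
{"fn": "arm_command", "kwargs": {"offset": [[0,0,0.015],[0,0,0.015],[0,0,0.015],[0,0,0.015],[0,0,0.012],[0,0,0.005],[0,0,0],[0,0,0]], "yaw": [0,0,0,0,0,0,0,0], "fingers": [0.08,0.08,0.08,0.08,0.08,0.08,0.08,0.08]}}

```text
t: 29.75
ee_pos: [0.4532, 0.2159, 0.0145]
tcp_rot: [0.79, 0.61, -0.035, -0.048]
contact_force: [0.9, -0.1, 0.4]
width: 0.0799
```

```bash
python3 - <<'E'
from h import *
pose();im,C,st=snap('wrist','w13');gog([.454,.2148,.0286])
near(im,C,(3,150,60),(19,255,255),r=65)
E
```

```text
t29.75 [0.4532 0.2159 0.0145] ang 1.314 z [-0.115  0.033] F [ 0.9 -0.1  0.4] M [ 0.02 -0.1   0.01] w 0.0799 q [-0.46  0.55 -0.07  2.04 -0.08  0.64  0.87]
grasp world d [-0.0015 -0.0005 -0.0048] local [-0.0009 -0.0007  0.005 ]
near 268 138 r 53 [0.387  0.2275 0.0286]
grasp world d [-0.0685  0.0122 -0.0048] local [-0.0056 -0.0683  0.0131]
```

Emit:
{"fn": "arm_command", "kwargs": {"offset": [[0,0,0.002],[0,0,0],[0,0,0],[0,0,0],[0,0,0],[0,0,-0.015],[0,0,-0.015],[0,0,-0.015],[0,0,-0.015],[0,0,-0.015],[0,0,-0.015],[0,0,-0.015],[0,0,-0.015],[0,0,-0.015],[0,0,0]], "yaw": [0,0,0,0,0,0,0,0,0,0,0,0,0,0,0], "fingers": [0.04,0.04,0.04,0.04,0.04,0.04,0.04,0.04,0.04,0.04,0.04,0.04,0.04,0.04,0.04]}}

```text
t: 31.3
ee_pos: [0.4674, 0.2103, 0.1511]
tcp_rot: [0.79, 0.61, -0.037, -0.048]
contact_force: [-0.2, -0.5, -1.5]
width: 0.0563
```

Emit:
{"fn": "arm_command", "kwargs": {"offset": [[0,0,0],[0,0,0],[0,0,0],[0,0,0],[0,0,0],[0,0,0],[0,0,0],[0,0,0],[0,0,0],[0,0,0],[0,0,0],[0,0,0],[0,0,0],[0,0,0],[0,0,0],[0,0,0],[0,0,0],[0,0,0],[0,0,0],[0,0,0]], "yaw": [0.06,0.06,0.06,0.06,0.06,0.06,0.06,0.06,0.06,0.06,0.06,0.06,0.06,0.06,0.06,0.06,0.06,0.06,0.06,0], "fingers": [0.04,0.04,0.04,0.04,0.04,0.04,0.04,0.04,0.04,0.04,0.04,0.04,0.04,0.04,0.04,0.04,0.04,0.04,0.04,0.04]}}

```text
t: 33.3
ee_pos: [0.4539, 0.2052, 0.1311]
tcp_rot: [0.995, 0.064, -0.07, -0.013]
contact_force: [-1.1, 1.0, -2.1]
width: 0.0561
```

```bash
python3 - <<'E'
from h import *
pose();p=place(1);p[2]=.16;gog(p);p=place(2);p[2]=.16;gog(p)
E
```

```text
t33.30 [0.4539 0.2052 0.1311] ang 0.130 z [-0.14   0.017] F [-1.1  1.  -2.1] M [-0.09 -0.14 -0.02] w 0.0561 q [-0.65  0.37  0.19  1.98 -0.18  0.92 -0.22]
grasp world d [ 0.1461 -0.0336  0.0101] local [ 0.1378  0.0513 -0.031 ]
grasp world d [ 0.1538 -0.0923  0.0101] local [ 0.1378  0.1104 -0.0331]
```

Emit:
{"fn": "arm_command", "kwargs": {"offset": [[0,0,-0.012],[0,0,-0.012],[0.011,0.004,-0.001],[0.011,0.004,-0.001],[0.011,0.004,-0.001],[0.011,0.004,-0.001],[0.011,0.004,-0.001],[0.011,0.004,-0.001],[0.011,0.004,-0.001],[0.011,0.004,-0.001],[0.011,0.004,-0.001],[0.011,0.004,-0.001],[0.011,0.004,-0.001],[0.008,0.004,-0.001],[0,0,0],[0,0,0]], "yaw": [0,0,0,0,0,0,0,0,0,0,0,0,0,0,0,0], "fingers": [0.04,0.04,0.04,0.04,0.04,0.04,0.04,0.04,0.04,0.04,0.04,0.04,0.04,0.04,0.04,0.04]}}

```text
t: 34.9
ee_pos: [0.6049, 0.1699, 0.1465]
tcp_rot: [0.995, 0.066, -0.07, -0.012]
contact_force: [-0.5, 0.1, -1.1]
width: 0.0563
```

```bash
python3 - <<'E'
from h import *
pose();p=place(1);gog(p)
E
```

```text
t34.90 [0.6049 0.1699 0.1465] ang 0.134 z [-0.141  0.015] F [-0.5  0.1 -1.1] M [-0.13 -0.08  0.02] w 0.0563 q [-0.5   0.56  0.23  1.64 -0.2   1.09 -0.06]
grasp world d [-0.0049  0.0017 -0.0633] local [ 0.0041 -0.0002  0.0634]
```

Emit:
{"fn": "arm_command", "kwargs": {"offset": [[0.003,0,0.012],[0.001,0,0.012],[0,0,0.012],[0,0,0.012],[0,0,0.008],[0,0,0.004],[0,0,0],[0,0,0]], "yaw": [0,0,0,0,0,0,0,0], "fingers": [0.04,0.04,0.04,0.04,0.04,0.04,0.04,0.04]}}

```text
t: 35.7
ee_pos: [0.601, 0.1713, 0.0862]
tcp_rot: [0.995, 0.066, -0.068, -0.013]
contact_force: [-0.2, -0.7, 0.9]
width: 0.0559
```

```bash
python3 - <<'E'
from h import *
pose();p=place(1);gog(p)
E
```

```text
t35.70 [0.601  0.1713 0.0862] ang 0.134 z [-0.138  0.016] F [-0.2 -0.7  0.9] M [-0.28 -0.07  0.02] w 0.0559 q [-0.49  0.62  0.21  1.69 -0.22  0.98 -0.05]
grasp world d [-0.001   0.0003 -0.003 ] local [-0.0005 -0.0003  0.0032]
```

Emit:
{"fn": "arm_command", "kwargs": {"offset": [[0,0,0.0015],[0,0,0],[0,0,0],[0,0,0],[0,0,0],[0,0,-0.012],[0,0,-0.014],[0,0,-0.014],[0,0,-0.014],[0,0,-0.014],[0,0,-0.014],[0,0,-0.014],[0,0,-0.01],[0,0,0]], "yaw": [0,0,0,0,0,0,0,0,0,0,0,0,0,0], "fingers": [0.04,0.04,0.078,0.078,0.078,0.078,0.078,0.078,0.078,0.078,0.078,0.078,0.078,0.078]}}

```text
t: 37.1
ee_pos: [0.6177, 0.1709, 0.2014]
tcp_rot: [0.996, 0.066, -0.066, -0.014]
contact_force: [0.4, -0.4, -0.5]
width: 0.0777
```

Emit:
{"fn": "arm_command", "kwargs": {"offset": [[-0.007,-0.012,0],[-0.007,-0.012,0],[-0.007,-0.012,0],[-0.007,-0.012,0],[-0.007,-0.012,0],[-0.007,-0.012,0],[-0.007,-0.012,0],[-0.007,-0.012,0],[-0.007,-0.012,0],[-0.007,-0.012,0],[-0.007,-0.012,0],[-0.007,-0.012,0],[-0.007,-0.012,0],[-0.007,-0.012,0],[-0.007,-0.012,0.01],[-0.007,-0.005,0.01],[0,0,0]], "yaw": [0,0,0,0,0,0,0,0,0,0,0,0,0,0,0,0,0], "fingers": [0.075,0.075,0.075,0.075,0.075,0.075,0.075,0.075,0.075,0.075,0.075,0.075,0.075,0.075,0.075,0.075,0.075]}}

```text
t: 38.8
ee_pos: [0.4643, 0.3569, 0.2009]
tcp_rot: [0.995, 0.068, -0.069, -0.014]
contact_force: [0.3, 0.3, 0.8]
width: 0.0752
```

```bash
python3 - <<'E'
from h import *
pose();im,C,st=snap('wrist','w14');gog([.46,.345,.0286]);print(proj(C,[.46,.345,.0286]))
circ(im,C,(0,0,170),(180,60,255)); snap('scene','s3')
E
```

```text
t38.80 [0.4643 0.3569 0.2009] ang 0.139 z [-0.14   0.018] F [0.3 0.3 0.8] M [-0.05 -0.12 -0.01] w 0.0752 q [-0.82  0.41  0.16  1.73 -0.18  1.11 -0.45]
grasp world d [-0.0078 -0.0113 -0.1916] local [0.0166 0.0172 0.1906]
[297.599058  204.5786668]
blob 296 210 r 22 A 1039.5 [0.4588 0.3388 0.0286]
blob 137 168 r 20 A 1086.5 [0.2739 0.3549 0.0286]
blob 138 68 r 23 A 1384.5 [0.273  0.4611 0.0286]
```

View pics/w14.png

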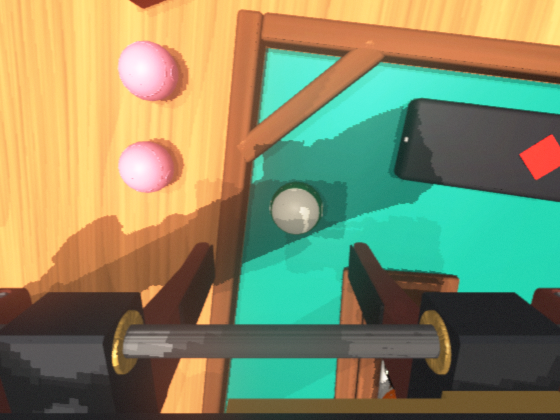

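Green is at (296,211) with clear felt on both sides. The cheek lies at lower right and the dart case further right. I move over the ball and come partway down.

Emit:
{"fn": "arm_command", "kwargs": {"offset": [[0.007,0.01,0],[0.007,0.01,0.01],[0,0,0.015],[0,0,0.015],[0,0,0.015],[0,0,0.015],[0,0,0.015],[0,0,0.015],[0,0,0.01],[0,0,0],[0,0,0]], "yaw": [0,0,0,0,0,0,0,0,0,0,0], "fingers": [0.072,0.072,0.072,0.072,0.072,0.072,0.072,0.072,0.072,0.072,0.072]}}

```text
t: 40.0
ee_pos: [0.4818, 0.3216, 0.0819]
tcp_rot: [0.996, 0.056, -0.065, -0.011]
contact_force: [0.1, 0.3, -0.2]
width: 0.072
```

```bash
python3 - <<'E'
from h import *
pose();im,C,st=snap('wrist','w15');gog([.459,.339,.0286]);print(proj(C,[.459,.339,.0286]))
near(im,C,(0,0,120),(180,60,255),r=70)
m=cv2.inRange(cv2.cvtColor(im,cv2.COLOR_RGB2HSV),(60,100,10),(89,255,110));k=np.zeros_like(m);k[150:325,211:351]=1
n,l,s,c=cv2.connectedComponentsWithStats(m*k);print([(s[i],c[i].round()) for i in range(1,n) if s[i,4]>80])
E
```

```text
t40.00 [0.4818 0.3216 0.0819] ang 0.114 z [-0.131  0.015] F [ 0.1  0.3 -0.2] M [-0.08 -0.05 -0.01] w 0.0720 q [-0.76  0.54  0.15  1.83 -0.22  0.88 -0.36]
grasp world d [-0.0252  0.0177 -0.0723] local [-0.0136 -0.0182  0.0752]
[262.62961697 202.27391359]
near 258 204 r 38 [0.4558 0.3376 0.0286]
grasp world d [-0.0285  0.0163 -0.0723] local [-0.0169 -0.0172  0.0756]
[(array([ 211,  159,  140,  140, 7318], dtype=int32), array([279., 248.]))]
```

Emit:
{"fn": "arm_command", "kwargs": {"offset": [[-0.008,-0.009,0],[-0.008,-0.009,0],[0,0,0],[0,0,0.012],[0,0,0.012],[0,0,0],[0,0,0]], "yaw": [0,0,0,0,0,0,0], "fingers": [0.072,0.072,0.072,0.072,0.072,0.072,0.072]}}

```text
t: 40.75
ee_pos: [0.4595, 0.3413, 0.0609]
tcp_rot: [0.996, 0.057, -0.064, -0.013]
contact_force: [-0.1, -0.2, 0.5]
width: 0.0719
```

```bash
python3 - <<'E'
from h import *
pose();im,C,st=snap('wrist','w16');gog([.457,.338,.0286]);print(proj(C,[.457,.338,.0286]))
near(im,C,(0,0,120),(180,60,255),r=65)
E
```

```text
t40.75 [0.4595 0.3413 0.0609] ang 0.116 z [-0.128  0.018] F [-0.1 -0.2  0.5] M [-0.04 -0.09  0.  ] w 0.0719 q [-0.79  0.56  0.14  1.86 -0.23  0.82 -0.4 ]
grasp world d [-0.0048 -0.0028 -0.0511] local [0.0014 0.0039 0.0512]
[283.66835717 244.73266479]
near 286 247 r 41 [0.4585 0.3369 0.0286]
grasp world d [-0.0033 -0.0039 -0.0511] local [0.0028 0.0051 0.051 ]
```

View pics/w16.png

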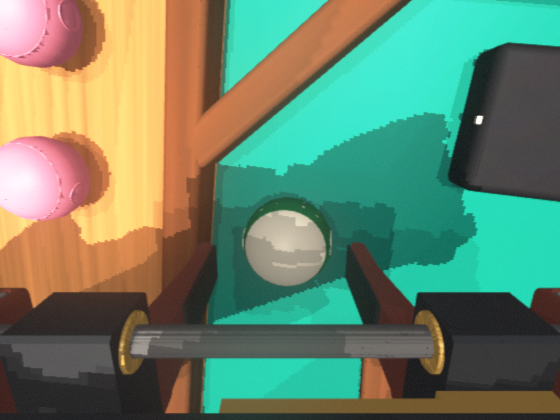

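Green is centred at (287,243). The left finger clears the rim by about 8 mm, so I go down.

Emit:
{"fn": "arm_command", "kwargs": {"offset": [[0.003,0.003,0],[0,0,0.012],[0,0,0.012],[0,0,0.012],[0,0,0.008],[0,0,0.003],[0,0,0],[0,0,0]], "yaw": [0,0,0,0,0,0,0,0], "fingers": [0.072,0.072,0.072,0.072,0.072,0.072,0.072,0.072]}}

```text
t: 41.6
ee_pos: [0.4565, 0.3383, 0.0087]
tcp_rot: [0.996, 0.056, -0.064, -0.012]
contact_force: [-0.1, 1.1, 0.6]
width: 0.0725
```

```bash
python3 - <<'E'
from h import *
pose();im,C,st=snap('wrist','w17');gog([.459,.338,.0286]);print(proj(C,[.459,.338,.0286]))
near(im,C,(0,0,120),(180,60,255),r=62)
E
```

```text
t41.60 [0.4565 0.3383 0.0087] ang 0.115 z [-0.129  0.017] F [-0.1  1.1  0.6] M [-0.07 -0.08 -0.05] w 0.0725 q [-0.78  0.64  0.12  1.89 -0.25  0.73 -0.37]
grasp world d [-0.     0.     0.001] local [-0.0001 -0.0001 -0.001 ]
[281.81921686 279.32401208]
near 279 286 r 55 [0.4583 0.3342 0.0286]
grasp world d [-0.0008 -0.0038  0.001 ] local [-0.0013  0.0037 -0.0009]
```

Close and lift slowly, then return to place 2.

Emit:
{"fn": "arm_command", "kwargs": {"offset": [[0,0.001,-0.002],[0,0,0],[0,0,0],[0,0,0],[0,0,0],[0,0,-0.015],[0,0,-0.015],[0,0,-0.015],[0,0,-0.015],[0,0,-0.015],[0,0,-0.015],[0,0,-0.015],[0,0,-0.015],[0,0,-0.015],[0,0,-0.015],[0,0,-0.015],[0,0,0]], "yaw": [0,0,0,0,0,0,0,0,0,0,0,0,0,0,0,0,0], "fingers": [0.04,0.04,0.04,0.04,0.04,0.04,0.04,0.04,0.04,0.04,0.04,0.04,0.04,0.04,0.04,0.04,0.04]}}

```text
t: 43.35
ee_pos: [0.4809, 0.333, 0.1932]
tcp_rot: [0.996, 0.055, -0.061, -0.013]
contact_force: [-0.4, -0.2, -2.8]
width: 0.0564
```

```bash
python3 - <<'E'
from h import *
pose();p=place(2);p[2]=.19;gog(p)
im,C,st=snap('wrist','w18')
E
```

```text
t43.35 [0.4809 0.333  0.1932] ang 0.113 z [-0.123  0.02 ] F [-0.4 -0.2 -2.8] M [-0.1  -0.14  0.  ] w 0.0564 q [-0.8   0.41  0.18  1.75 -0.18  1.08 -0.42]
grasp world d [ 0.1271 -0.22   -0.0221] local [0.1034 0.2331 0.0018]
```

Emit:
{"fn": "arm_command", "kwargs": {"offset": [[0.0055,0.0122,0],[0.0055,0.0122,0],[0.0055,0.0122,0],[0.0055,0.0122,0],[0.0055,0.0122,0],[0.0055,0.0122,0],[0.0055,0.0122,0],[0.0055,0.0122,0],[0.0055,0.0122,0],[0.0055,0.0122,0],[0.0055,0.0122,0],[0.0055,0.0122,0],[0.0055,0.0122,0],[0.0055,0.0122,0],[0.0055,0.0122,0],[0.0055,0.0122,0],[0.0055,0.0122,0],[0.0055,0.0122,0],[0,0,0],[0,0,0]], "yaw": [0,0,0,0,0,0,0,0,0,0,0,0,0,0,0,0,0,0,0,0], "fingers": [0.04,0.04,0.04,0.04,0.04,0.04,0.04,0.04,0.04,0.04,0.04,0.04,0.04,0.04,0.04,0.04,0.04,0.04,0.04,0.04]}}

```text
t: 45.4
ee_pos: [0.6112, 0.1026, 0.1677]
tcp_rot: [0.996, 0.054, -0.064, -0.011]
contact_force: [-0.7, 0.8, -1.9]
width: 0.056
```

```bash
python3 - <<'E'
from h import *
pose();p=place(2);gog(p);snap('scene','s4')
im,C,st=snap('wrist','w19');circ(im,C,(3,150,60),(17,255,255),z=.102)
for q in [(.618,.053,.102),place(1),(.595,.23,.102)]: print(proj(C,q))
E
```

```text
t45.40 [0.6112 0.1026 0.1677] ang 0.109 z [-0.129  0.015] F [-0.7  0.8 -1.9] M [-0.05 -0.08 -0.06] w 0.0560 q [-0.43  0.52  0.26  1.66 -0.19  1.11  0.01]
grasp world d [-0.0033  0.0103 -0.0846] local [ 0.0086 -0.0082  0.0844]
blob 339 378 r 25 A 999.0 [ 0.6673 -0.029   0.102 ]
blob 334 313 r 13 A 226.5 [0.6535 0.0332 0.102 ]
blob 18 306 r 25 A 1037.0 [ 0.3678 -0.0152  0.102 ]
blob 291 125 r 42 A 284.0 [0.6014 0.1744 0.102 ]
blob 339 34 r 18 A 161.5 [0.6252 0.2339 0.102 ]
blob 65 162 r 163 A 13529.0 [0.4266 0.1264 0.102 ]
[293.80832727 283.74077702]
[292.42491463 129.9899456 ]
[291.47756508  36.46617664]
```

Emit:
{"fn": "arm_command", "kwargs": {"offset": [[0.004,-0.004,0],[0.004,-0.004,0],[0,0,0.012],[0,0,0.012],[0,0,0.012],[0,0,0.012],[0,0,0],[0,0,0]], "yaw": [0,0,0,0,0,0,0,0], "fingers": [0.04,0.04,0.04,0.04,0.04,0.04,0.04,0.04]}}

```text
t: 46.3
ee_pos: [0.6097, 0.1164, 0.1135]
tcp_rot: [0.996, 0.056, -0.066, -0.011]
contact_force: [-0.5, -0.5, -1.6]
width: 0.0564
```

```bash
python3 - <<'E'
from h import *
pose();p=place(2);gog(p)
E
```

```text
t46.30 [0.6097 0.1164 0.1135] ang 0.115 z [-0.132  0.015] F [-0.5 -0.5 -1.6] M [-0.1  -0.08 -0.02] w 0.0564 q [-0.43  0.58  0.24  1.69 -0.21  1.02  0.01]
grasp world d [-0.0018 -0.0035 -0.0304] local [0.0017 0.0042 0.0303]
```

Emit:
{"fn": "arm_command", "kwargs": {"offset": [[0.001,0.003,0],[0.001,0.001,0.006],[0,0,0.008],[0,0,0.008],[0,0,0.005],[0,0,0.001],[0,0,0],[0,0,0]], "yaw": [0,0,0,0,0,0,0,0], "fingers": [0.04,0.04,0.04,0.04,0.04,0.04,0.04,0.04]}}

```text
t: 47.1
ee_pos: [0.6099, 0.1123, 0.086]
tcp_rot: [0.996, 0.056, -0.064, -0.012]
contact_force: [-1.4, 0.5, -0.5]
width: 0.0565
```

```bash
python3 - <<'E'
from h import *
pose();p=place(2);gog(p)
E
```

```text
t47.10 [0.6099 0.1123 0.086 ] ang 0.114 z [-0.129  0.016] F [-1.4  0.5 -0.5] M [-0.18  0.02  0.01] w 0.0565 q [-0.42  0.61  0.23  1.71 -0.21  0.97  0.02]
grasp world d [-0.002   0.0006 -0.0029] local [-0.0015 -0.0007  0.0031]
```

Emit:
{"fn": "arm_command", "kwargs": {"offset": [[0,0,0.002],[0,0,0],[0,0,0],[0,0,0],[0,0,0],[0,0,-0.012],[0,0,-0.014],[0,0,-0.014],[0,0,-0.014],[0,0,-0.014],[0,0,-0.014],[0,0,-0.014],[0,0,-0.014],[0,0,0]], "yaw": [0,0,0,0,0,0,0,0,0,0,0,0,0,0], "fingers": [0.04,0.04,0.075,0.075,0.075,0.075,0.075,0.075,0.075,0.075,0.075,0.075,0.075,0.075]}}

```text
t: 48.5
ee_pos: [0.6273, 0.1106, 0.2069]
tcp_rot: [0.997, 0.056, -0.061, -0.012]
contact_force: [-0.5, -0.1, 0.0]
width: 0.075
```

Emit:
{"fn": "arm_command", "kwargs": {"offset": [[0,0.015,0],[0,0.015,0],[0,0.015,0],[0,0.015,0],[0,0.015,0],[0,0.015,0],[0,0.015,0],[0,0.015,0],[0,0.015,0],[0,0.015,0],[0,0.015,0],[0,0.015,0],[0,0.015,0],[0,0.015,0],[0,0.015,0],[0,0.015,0],[0,0.015,0],[0,0.015,0],[0,0.015,0],[0,0,0]], "yaw": [-0.04,-0.04,-0.04,-0.04,-0.04,-0.04,-0.04,-0.04,-0.04,-0.04,-0.04,-0.04,-0.04,-0.04,-0.04,-0.04,-0.04,-0.04,-0.04,0], "fingers": [0.06,0.06,0.06,0.06,0.06,0.06,0.06,0.06,0.06,0.06,0.06,0.06,0.06,0.06,0.06,0.06,0.06,0.06,0.06,0.06]}}

```text
t: 50.5
ee_pos: [0.7524, -0.1419, 0.1709]
tcp_rot: [0.897, 0.437, -0.062, -0.041]
contact_force: [-0.5, -0.9, -0.1]
width: 0.0601
```

```bash
python3 - <<'E'
from h import *
pose();gog([.6447,-.1866,.16]);snap('scene','s5')
im,C,st=snap('wrist','w20');circ(im,C,*HSV['red'],z=.139)
E
```

```text
t50.50 [ 0.7524 -0.1419  0.1709] ang 0.911 z [-0.147  0.019] F [-0.5 -0.9 -0.1] M [-0.07 -0.14 -0.01] w 0.0601 q [ 0.03  0.77  0.14  1.2  -0.1   1.33  1.08]
grasp world d [-0.1105 -0.0443 -0.0297] local [-0.1002 -0.0549  0.0448]
blob 130 164 r 45 A 1278.5 [ 0.6484 -0.1886  0.139 ]
blob 334 0 r 25 A 329.0 [ 0.6529 -0.0287  0.139 ]
```

```bash
python3 - <<'E'
from h import *
gog([.646,-.187,.185])
im=cv2.imread('pics/s5.png')[:,:,::-1].copy();S=cam('scene')
for k in ['yellow','red','orange']:
    for b in blobs(im,*HSV[k],amin=40):
        if 150<b[1][0]<360 and 200<b[1][1]<310: print(k,b[0],b[1],onz(S,b[1],.102).round(3))
for n in (0,1,2,3,4): print(n,place(n,.0015).round(3),proj(S,place(n,.0015)).round())
E
```

```text
grasp world d [-0.1087 -0.0468 -0.0053] local [-0.1029 -0.0551  0.0203]
yellow 408 [260.6 253. ] [0.616 0.056 0.102]
red 225 [179.6 217.2] [ 0.629 -0.211  0.102]
red 313 [240.3 244.3] [ 0.62  -0.006  0.102]
orange 132 [302.9 275.2] [0.621 0.185 0.102]
0 [0.595 0.23  0.102] [325. 277.]
1 [0.603 0.172 0.102] [303. 269.]
2 [0.61  0.114 0.102] [281. 261.]
3 [0.618 0.055 0.102] [260. 253.]
4 [ 0.625 -0.003  0.102] [240. 246.]
```

All four balls show on the rods at their places. Now to the knob.

Emit:
{"fn": "arm_command", "kwargs": {"offset": [[-0.013,-0.007,0],[-0.013,-0.007,0],[-0.013,-0.007,0],[-0.013,-0.007,0.002],[-0.013,-0.007,0.002],[-0.013,-0.007,0.002],[-0.013,-0.007,0.002],[-0.012,-0.006,0.002],[0,0,0],[0,0,0]], "yaw": [0,0,0,0,0,0,0,0,0,0], "fingers": [0.06,0.06,0.06,0.06,0.06,0.06,0.06,0.06,0.06,0.06]}}

```text
t: 51.6
ee_pos: [0.6364, -0.176, 0.1781]
tcp_rot: [0.896, 0.438, -0.061, -0.044]
contact_force: [-0.3, -0.4, 0.2]
width: 0.0598
```

```bash
python3 - <<'E'
from h import *
pose()
im,C,st=snap('wrist','w21');print([(b[0],b[1],b[2],onz(C,b[1],.139).round(4)) for b in blobs(im,(0,140,60),(6,255,255),60) if 200<b[1][0]<360])
print(proj(C,[.646,-.187,.139]));gog([.646,-.187,.139])
m=cv2.inRange(cv2.cvtColor(im,cv2.COLOR_RGB2HSV),(0,150,60),(6,255,255));m[:, :240]=0;m[:,330:]=0;m[320:]=0
c=max(cv2.findContours(m,cv2.RETR_EXTERNAL,cv2.CHAIN_APPROX_NONE)[0],key=cv2.contourArea);print(cv2.minAreaRect(c))
E
```

```text
t51.60 [ 0.6364 -0.176   0.1781] ang 0.913 z [-0.149  0.026] F [-0.3 -0.4  0.2] M [-0.06 -0.13 -0.01] w 0.0598 q [ 0.08  0.58  0.14  1.51 -0.08  1.21  1.15]
[(np.int32(1986), array([281.7, 263.3]), array([264, 220,  38,  87], dtype=int32), array([ 0.6466, -0.1867,  0.139 ]))]
[280.73024123 262.85359752]
grasp world d [ 0.0066 -0.0104 -0.0579] local [-0.      0.0192  0.056 ]
((282.0, 263.0), (86.0, 36.0), 90.0)
```

Emit:
{"fn": "arm_command", "kwargs": {"offset": [[0,0.009,0],[0,0.009,0.006],[0,0,0.012],[0,0,0.012],[0,0,0.012],[0,0,0.01],[0,0,0],[0,0,0]], "yaw": [0,0,0,0,0,0,0,0], "fingers": [0.05,0.05,0.05,0.05,0.05,0.05,0.05,0.05]}}

```text
t: 52.45
ee_pos: [0.6439, -0.1843, 0.1165]
tcp_rot: [0.895, 0.439, -0.063, -0.045]
contact_force: [0.2, -0.8, 0.7]
width: 0.0499
```

```bash
python3 - <<'E'
from h import *
pose();gog([.6465,-.187,.139])
E
```

```text
t52.45 [ 0.6439 -0.1843  0.1165] ang 0.916 z [-0.152  0.026] F [ 0.2 -0.8  0.7] M [-0.05 -0.16  0.02] w 0.0499 q [ 0.1   0.66  0.13  1.53 -0.08  1.12  1.16]
grasp world d [-0.0003 -0.0022  0.0037] local [-0.0022  0.0006 -0.0037]
```

Emit:
{"fn": "arm_command", "kwargs": {"offset": [[-0.002,0,-0.004],[0,0,0],[0,0,0],[0,0,0],[0,0,0],[0,0,0],[0,0,0]], "yaw": [0,0,0,0,0,0,0], "fingers": [0.05,0,0,0,0,0,0]}}

```text
t: 53.15
ee_pos: [0.6442, -0.1867, 0.1234]
tcp_rot: [0.896, 0.438, -0.061, -0.044]
contact_force: [-0.5, 0.1, -1.6]
width: 0.0161
```

```bash
python3 - <<'E'
from h import *
st=pose()
# needed forward travel: knob from here to final
k=B+U*(.0572*4+.0286+.072); print('final knob',k.round(4),'now grasp',(st['ee_pos']-.019*Ro.from_quat(st['tcp_rot']).as_matrix()[:,2]).round(4), 'local for 0.01 forward',tolocal([-U[0]*.01,-U[1]*.01,0],st).round(5))
E
```

```text
t53.15 [ 0.6442 -0.1867  0.1234] ang 0.915 z [-0.149  0.026] F [-0.5  0.1 -1.6] M [ 0.16 -0.38 -0.14] w 0.0161 q [ 0.1   0.65  0.13  1.52 -0.08  1.12  1.16]
final knob [ 0.6377 -0.0966] now grasp [ 0.647  -0.1872  0.1422] local for 0.01 forward [ 0.00705 -0.00708  0.00045]
```

Emit:
{"fn": "arm_command", "kwargs": {"offset": [[0.005,-0.005,0.0003],[0.005,-0.005,0.0003],[0.005,-0.005,0.0003],[0.005,-0.005,0.0003],[0.005,-0.005,0.0003],[0.005,-0.005,0.0003],[0.005,-0.005,0.0003],[0.005,-0.005,0.0003],[0.005,-0.005,0.0003],[0.005,-0.005,0.0003],[0,0,0]], "yaw": [0,0,0,0,0,0,0,0,0,0,0], "fingers": [0,0,0,0,0,0,0,0,0,0,0]}}

```text
t: 54.25
ee_pos: [0.6345, -0.1102, 0.1234]
tcp_rot: [0.896, 0.438, -0.061, -0.044]
contact_force: [-0.5, 1.0, 0.2]
width: 0.0162
```

```bash
python3 - <<'E'
from h import *
st=pose();snap('side','d6')
E
```

```text
t54.25 [ 0.6345 -0.1102  0.1234] ang 0.915 z [-0.148  0.025] F [-0.5  1.   0.2] M [ 0.45 -0.08 -0.11] w 0.0162 q [ 0.    0.61  0.12  1.6  -0.09  1.09  1.06]
```

Emit:
{"fn": "arm_command", "kwargs": {"offset": [[0.0014,-0.0014,0],[0.0014,-0.0014,0],[0.0014,-0.0014,0],[0.0014,-0.0014,0],[0,0,0]], "yaw": [0,0,0,0,0], "fingers": [0,0,0,0,0]}}

```text
t: 54.8
ee_pos: [0.6337, -0.1037, 0.1234]
tcp_rot: [0.896, 0.437, -0.061, -0.043]
contact_force: [-0.4, 0.3, -0.5]
width: 0.0162
```

Emit:
{"fn": "arm_command", "kwargs": {"offset": [[0.0014,-0.0014,0],[0.0014,-0.0014,0],[0.0014,-0.0014,0]], "yaw": [0,0,0], "fingers": [0,0,0]}}

```text
t: 55.1
ee_pos: [0.633, -0.0983, 0.1234]
tcp_rot: [0.896, 0.437, -0.061, -0.043]
contact_force: [0.2, -2.9, -3.6]
width: 0.0159
```

Emit:
{"fn": "arm_command", "kwargs": {"offset": [[0.0014,-0.0014,0],[0.0014,-0.0014,0]], "yaw": [0,0], "fingers": [0,0]}}

```text
t: 55.3
ee_pos: [0.6326, -0.0958, 0.1234]
tcp_rot: [0.896, 0.437, -0.062, -0.042]
contact_force: [1.6, -4.9, -3.0]
width: 0.0163
```

Emit:
{"fn": "arm_command", "kwargs": {"offset": [[0.0014,-0.0014,0],[0.0014,-0.0014,0]], "yaw": [0,0], "fingers": [0,0]}}

```text
t: 55.5
ee_pos: [0.6323, -0.0933, 0.1234]
tcp_rot: [0.897, 0.436, -0.062, -0.041]
contact_force: [2.3, -5.6, -4.0]
width: 0.0164
```

```bash
python3 - <<'E'
from h import *
st=pose();a,_,_=snap('scene','s7');b,_,_=snap('side','d7')
a=cv2.resize(a[215:305,190:355],None,fx=4,fy=4,interpolation=cv2.INTER_CUBIC)[:,:660]
b=cv2.resize(b[130:250,245:345],None,fx=1.4,fy=1.4,interpolation=cv2.INTER_CUBIC)
o=np.zeros((a.shape[0]+b.shape[0],660,3),np.uint8);o[:a.shape[0]]=a;o[a.shape[0]:,:b.shape[1]]=b
cv2.imwrite('pics/c7.png',o[:,:,::-1])
E
```

```text
t55.50 [ 0.6323 -0.0933  0.1234] ang 0.910 z [-0.146  0.019] F [ 2.3 -5.6 -4. ] M [-1.25 -0.87  0.19] w 0.0164 q [-0.03  0.6   0.12  1.61 -0.08  1.08  1.03]
```

View pics/c7.png

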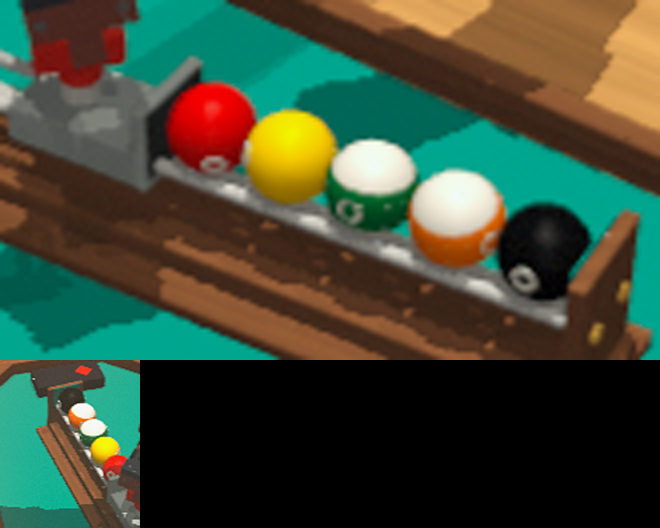

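The row looks nearly tight, with the balls evenly spaced between keeper and black ball. I press a little further until it clearly stalls.

Emit:
{"fn": "arm_command", "kwargs": {"offset": [[0.0014,-0.0014,0],[0.0014,-0.0014,0]], "yaw": [0,0], "fingers": [0,0]}}

```text
t: 55.8
ee_pos: [0.6321, -0.0917, 0.1234]
tcp_rot: [0.897, 0.436, -0.062, -0.039]
contact_force: [1.3, -4.6, -3.9]
width: 0.0166
```

Emit:
{"fn": "arm_command", "kwargs": {"offset": [[0.0014,-0.0014,0],[0.0014,-0.0014,0]], "yaw": [0,0], "fingers": [0,0]}}

```text
t: 56.0
ee_pos: [0.6321, -0.0913, 0.1234]
tcp_rot: [0.898, 0.435, -0.062, -0.037]
contact_force: [2.3, -6.0, -4.6]
width: 0.0162
```

Emit:
{"fn": "arm_command", "kwargs": {"offset": [[0.002,-0.002,0],[0.0018,-0.0022,0],[0.0016,-0.0023,0],[0.0014,-0.0025,0],[0.0012,-0.0026,0],[0.001,-0.0027,0],[0.0007,-0.0028,0],[0.0005,-0.003,0],[0.0002,-0.003,0],[0,-0.003,0],[0,-0.003,0],[-0.0003,-0.003,0],[-0.0005,-0.003,0],[-0.0007,-0.0028,0]], "yaw": [0.08,0.08,0.08,0.08,0.08,0.08,0.08,0.08,0.08,0.08,0.08,0.08,0.08,0.08], "fingers": [0,0,0,0,0,0,0,0,0,0,0,0,0,0]}}

```text
t: 57.4
ee_pos: [0.6378, -0.0871, 0.1245]
tcp_rot: [0.989, -0.139, -0.053, 0.025]
contact_force: [4.0, -9.4, -6.7]
width: 0.0166
```

```bash
python3 - <<'E'
from h import *
pose();a,_,_=snap('scene','s8')
S=cam('scene')
for n in ('s7','s8'):
    im=cv2.imread(f'pics/{n}.png')[:,:,::-1].copy()
    for k in ['yellow','red','orange']: print(n,k,[(b[0],b[1]) for b in blobs(im,*HSV[k],amin=40) if 200<b[1][0]<340 and 225<b[1][1]<300])
E
```

```text
t57.40 [ 0.6378 -0.0871  0.1245] ang -0.283 z [-0.112 -0.035] F [ 4.  -9.4 -6.7] M [-1.99 -1.32  0.46] w 0.0166 q [-0.27  0.62  0.43  1.65 -0.23  1.04 -0.05]
s7 yellow [(np.int32(400), array([262.2, 253.5]))]
s7 red [(np.int32(161), array([208.9, 229.1])), (np.int32(329), array([241.9, 245.2]))]
s7 orange [(np.int32(127), array([303.1, 275.2]))]
s8 yellow [(np.int32(397), array([262.9, 253.9]))]
s8 red [(np.int32(102), array([212.2, 230.9])), (np.int32(296), array([242.8, 245.4]))]
s8 orange [(np.int32(126), array([303.2, 275.7]))]
```

Emit:
{"fn": "arm_command", "kwargs": {"offset": [[-0.0005,-0.0015,0],[-0.0005,-0.0015,0],[-0.0005,-0.001,0],[0,0,0],[0,0,0],[0,0,0]], "yaw": [0.08,0.08,0.08,0.08,0.08,0.08], "fingers": [0,0,0,0,0,0]}}

```text
t: 58.05
ee_pos: [0.6408, -0.0883, 0.1246]
tcp_rot: [0.923, -0.38, -0.039, 0.04]
contact_force: [0.7, -4.7, -2.7]
width: 0.017
```

```bash
python3 - <<'E'
from h import *
pose()
E
```

```text
t58.05 [ 0.6408 -0.0883  0.1246] ang -0.784 z [-0.103 -0.044] F [ 0.7 -4.7 -2.7] M [-0.57 -0.45  0.95] w 0.0170 q [-0.36  0.64  0.56  1.66 -0.31  1.04 -0.49]
```

Emit:
{"fn": "arm_command", "kwargs": {"offset": [[0,0,0],[0,0,0],[0,0,0],[0,0,0],[0,0,0],[0,0,0],[0,0,-0.01],[0,0,-0.015],[0,0,-0.015],[0,0,-0.015],[0,0,-0.015],[0,0,-0.015],[0,0,-0.015],[0,0,-0.015],[0,0,0]], "yaw": [0.06,0.04,0,0,0,0,0,0,0,0,0,0,0,0,0], "fingers": [0,0,0,0.05,0.06,0.06,0.06,0.06,0.06,0.06,0.06,0.06,0.06,0.06,0.06]}}

```text
t: 59.55
ee_pos: [0.656, -0.0779, 0.2551]
tcp_rot: [0.904, -0.424, -0.035, 0.038]
contact_force: [-0.6, -0.0, -0.1]
width: 0.0601
```

```bash
python3 - <<'E'
from h import *
pose();a,_,_=snap('scene','s9');w,C,st=snap('wrist','w22')
m=cv2.inRange(cv2.cvtColor(w,cv2.COLOR_RGB2HSV),(0,150,60),(6,255,255));m[:, :240]=0;m[:,330:]=0;m[320:]=0
c=max(cv2.findContours(m,cv2.RETR_EXTERNAL,cv2.CHAIN_APPROX_NONE)[0],key=cv2.contourArea);r=cv2.minAreaRect(c);print(r)
b=cv2.boxPoints(r);e=[(b[i]+b[(i+1)%4])/2 for i in range(4)];i=0 if np.linalg.norm(e[0]-e[2])>np.linalg.norm(e[1]-e[3]) else 1
d=onz(C,e[i],.137)-onz(C,e[i+2],.137);print('bar angle-yaw',(np.arctan2(d[1],d[0])-YAW)%np.pi)
o=np.zeros((420,780,3),np.uint8);o[:360,:400]=cv2.resize(a[215:305,235:355],(400,360),interpolation=cv2.INTER_CUBIC)[:, :400];o[:300,400:780]=cv2.resize(w,(380,285))[:300] if 0 else cv2.copyMakeBorder(cv2.resize(w,(380,285)),0,15,0,0,cv2.BORDER_CONSTANT)
cv2.imwrite('pics/c9.png',o[:,:,::-1])
E
```

```text
t59.55 [ 0.656  -0.0779  0.2551] ang -0.878 z [-0.095 -0.039] F [-0.6 -0.  -0.1] M [-0.01  0.02 -0.05] w 0.0601 q [-0.42  0.54  0.64  1.51 -0.27  1.28 -0.62]
((286.0, 214.5), (57.0, 28.0), 90.0)
bar angle-yaw 0.5692599177495445
```

View pics/c9.png

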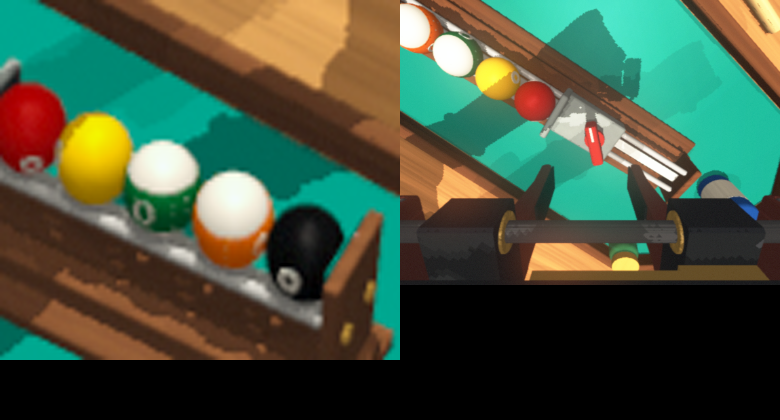

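```bash
python3 - <<'E'
from h import *
def ang(name,st):
    C=cam('wrist',st);w=cv2.imread(f'pics/{name}.png')[:,:,::-1].copy()
    m=cv2.inRange(cv2.cvtColor(w,cv2.COLOR_RGB2HSV),(0,120,60),(8,255,255));m[:, :240]=0;m[:,330:]=0;m[300:]=0;m[:130]=0
    c=max(cv2.findContours(m,cv2.RETR_EXTERNAL,cv2.CHAIN_APPROX_NONE)[0],key=cv2.contourArea);p=c[:,0,:]
    pts=[p[p[:,1]<=p[:,1].min()+3].mean(0),p[p[:,1]>=p[:,1].max()-3].mean(0)]
    for z in (.139,):
        a,b=[onz(C,q,z) for q in pts];d=a-b;print(name,pts,np.linalg.norm(d[:2]).round(4),(np.arctan2(d[1],d[0])-YAW).round(3),((a+b)/2).round(4))
st=monitor.read_state();ang('w22',st)
# w1 pose
st1=dict(ee_pos=np.array([.61147,.07697,.25793]),tcp_rot=np.array([.938,-.347,-.011,.002])/np.linalg.norm([.938,-.347,-.011,.002]));ang('w1',st1)
S=cam('scene');a=cv2.imread('pics/s9.png')[:,:,::-1].copy()
for k in ['yellow','red','orange']: print(k,[(b[0],b[1]) for b in blobs(a,*HSV[k],amin=40) if 200<b[1][0]<340 and 225<b[1][1]<300])
E
```

```text
w22 [array([281.5  , 180.125]), array([290.23529412, 242.        ])] 0.0619 0.698 [ 0.6389 -0.0909  0.139 ]
w1 [array([281.88235294, 160.88235294]), array([285.61111111, 224.66666667])] 0.06 0.792 [0.615  0.0818 0.139 ]
yellow [(np.int32(393), array([262.9, 253.9]))]
red [(np.int32(123), array([209.8, 228.3])), (np.int32(294), array([242.6, 245.2]))]
orange [(np.int32(126), array([303.2, 275.7]))]
```

```bash
python3 -c "
from h import *
pose();print(close_job())"
```

```text
t59.65 [ 0.6547 -0.0777  0.2526] ang -0.878 z [-0.099 -0.039] F [ 0.1 -0.3 -0.3] M [-0.01  0.02  0.04] w 0.0600 q [-0.42  0.55  0.64  1.51 -0.27  1.28 -0.62]
the job is handed in; nothing more can be done
None
```

The job is handed in at about 60 s of the 210 s allowed, with all four balls that were there (red, yellow, green, orange) on the rods next to the black one. I loosened the knob, slid the keeper back, laid the balls, slid the keeper up until it stalled against the row, and turned the knob clockwise to its stop while pressing.

**Row:** the last scene picture shows five balls evenly spaced with no visible gap. Their pixel positions did not change when I let go of the knob.

**Knob:** the final twist met about 0.95 N m, well over the 0.25 N m the knob itself takes, so it is at the stop. The bar read 0.70 rad in the wrist picture against a nominal 0.77 rad. I put that down to measuring error.

**Disagreements:**
- The distance from the black ball to the knob measured 324 mm, where a tight row should give 329 mm. That is also measuring error: a real gap would make it longer, not shorter.
- The tool had drifted up to about 8.7° off vertical during the run, which did not spoil any grasp or placing.
- My first grasp on the red ball was off-centre. I reopened and regripped before lifting.

**Not checked:** I did not measure the jar, mug, cleaner, dart case or pink balls at the end. The arm made no intended contact with any of them.

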